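# Check the weld and lock the grinder's wheels away

### The arm

A 6-joint arm with a two-finger parallel gripper is mounted at the origin on the work surface. World frame = base frame: x ahead of the robot, y to its left, z up, the work surface at z = 0. Lengths are in m, angles in rad, forces in N, time in s.
With the tool pointing down it reaches from about 0.425 to 0.95 m from the base axis. Payload 3.5 kg.
Tool frame: the origin (TCP) lies midway between the tips of the shut fingers; the grasp point (between the pads) lies 19 mm behind it (ctrl.pinch_z is the distance from the TCP to the grasp point, in m); z points along the fingers, y is the line along which they close (so a half turn about z gives the same grasp; the last joint's range is limited). The gripper opens to 85 mm and grips with 20 to 120 N. Pads are 22 mm wide; open, the fingers measure 114 mm over their backs; the gripper's body (76 mm by 85 mm) begins 54 mm behind the grasp point. The pads swing forward as they close: fully open they stand 13 mm farther back than shut.
Start: joints at [1.124, 0.286, 1.577, -0, 1.279, -0.15], TCP at [0.197, 0.645, 0.231] pointing down, gripper open.
Joint ranges: [-2.77, 2.77], [-0.9, 2.22], [0.21, 2.48], [-1.53, 4.67], [0.24, 2.81], [-2.84, 2.84]. Speed limits (rad/s): [2.79, 2.79, 3.14, 3.14, 3.14, 3.14].

### API

Orientations are given as a unit quaternion [x, y, z, w].
In Python, from plant import get_state, viewer, sign_off, ctrl gives the robot as it stands. The module is installed in compiled form; this text tells all that it offers.
- The arm moves only by the shell command python3 -m handwheel 'ROWS' [FORCE]. ROWS is JSON, a list that holds one entry, the list of rows, each a list of 5 numbers: the finger opening in m, from 0 to 0.0854, then the shift along the tool's x, y, z in m, then the turn about the tool's z in degrees. In form: [[[claw, x, y, z, spin], ...]]. A call has 1 to 12 rows; each row shifts and turns the commanded pose from where the row before left it, along the tool's axes as they then stand; what a row does not reach is not made up. A row lasts 1/12 s, in which the tool goes at most 41.7 mm and 7.16 degrees, less where a joint would pass 70% of its speed; a pose out of reach is approached as far as the arm can. A call is refused whole if a number of a shift passes 0.0417 or a number of a turn 7.16, either way. A call with a gripper value outside its range is refused whole. The fingers move at their own pace and stop on an object; FORCE is the grip in N (left out, the last holds). Time passes only in rows, so rows that do not move let the fingers close. It gives the time, the measured TCP pose, the force, the opening and the grip force at its end, in the units of the state.
- get_state(): the state, without advancing time (a new reading comes with each control period).
- viewer.read_camera(name): name is "scene" or "top"; returns the picture (384x512x3 uint8, blue, green, red); there is no depth.
- viewer.camera_params(name): a dict with "fov_y" (degrees; the focal length in pixels is half the picture's height over the tangent of half this angle, whatever the lens; pixels are square), "cx", "cy" (the principal point, pixels), "xyz" and "attitude" of the camera in the world. Camera axes: x right, y up, looking along -z (the intrinsics and any distortion apply to the point x, -y, -z); pixel columns grow to the right and rows downward; lengths in m; the calibration is good to about 2 mm. A picture is of the moment at which its call begins. camera_params takes no time and is no camera call.
- sign_off(): hands the job in; it is judged then, once.
Trained networks look in the newest picture that a camera, given by its name, has taken for a name from the list of things; names that differ only in an ending like _2 or _b are one class to them, and where a whole thing is asked for, a point or a joint stands for the part that bears it (a point fixed in the world has none). Each returns a list of dicts, best first, with "confidence" (0 to 1); they miss things now and then, are a little off and sometimes report something else, mostly with a low value. They report only what shows in the picture. A call takes as long as a camera call. They do not tell look-alikes from the thing itself.
- viewer.look_for(camera, name): "extent" ([left, top, width, height] as shares, 0 to 1, of the picture: columns of its width, rows of its height, round what is visible of it).
- viewer.outline_of(camera, name): "mask" (384x512 bool, what is visible of it) and "extent" ([left, top, width, height] as shares, 0 to 1, of the picture: columns of its width, rows of its height, round what is visible of it).
- viewer.pinpoint(camera, name): "xy" ([column, row] as shares, 0 to 1, of the picture: columns of its width, rows of its height: a listed point, or the origin of a listed thing).
The state is a dict: "time": time; "qpos": joint angles; "dq": joint speeds; "joint_efforts": joint torques, N m; "eef_pos": TCP position; "tcp_rot": TCP orientation; "contact_force": force on the tool from outside, world axes, zero at the start; "wrist_torque": the same for the moment, N m; "opening": opening from 0.0 (shut) to 1.0 (fully open); "finger_force": force on a finger pad.
Only numpy, scipy, OpenCV 4.12 (cv2) and the standard library are available. Lean on these libraries where they do the work, as an engineer would, in place of code of your own. Each camera call takes 0.05 s, during which the arm holds its last target. There are 200 camera calls.

### The job

Lift the latch bar out of its catch, swing the cage gate square open and pull the tray out as far as it goes; then take the weld probe from its stand, guide its tip along the whole weld seam on the plate from the end nearest the robot to the other, touching or just above the plate and no faster than about 2 cm per second, and hang the probe back in its stand. Put every brush and drum (two to four lie about) into the tray, before or after the weld check, then push the tray fully home, shut the gate and let the latch bar drop back into its catch, leaving everything else on the bench where it is.

Things in the scene. Friction and masses are not known exactly. Their poses are not given: they have to be found in the camera images.
- latch_knob (a point): Centre of the black ball (26 mm) on a 12 mm stem on the steel latch bar (12 mm thick, 18 high, 182 long; on the robot's side of the gate). Ball centre 32 mm above the bar's top, 126 mm above the table when down. Bar's frame: x square to the gate, into the cage when shut; y along the bar to its pivot end; z up. From the pivot the ball is at (0,-90,41), the bar's free end at (0,-172,0) mm.
- latch (a joint): Latch bar angle, rad: 0 level (it falls there and stops; pivot 85 mm above the table), up to 0.8 with its free end lifted. With the gate shut the free end lies in an open-topped catch, its front lip 22 mm higher than the bar's lower edge, about 156 mm from the pivot; the gate passes the lip, either way, only with the bar above 0.2 (0.3 is safe).
- gate_hinge (a point): On the gate's upright hinge line, 85 mm above the table, at the gate's left (+y) end. Axes turn with the gate: x into the cage when shut, y from the free end to the hinge, z up. Wire gate 180 mm wide (from the hinge along -y), 12 mm thick, 14 to 92 mm above the table. In this frame the bar's pivot is at (-18,-40,0) mm, the ball, bar down, at (-18,-130,41) mm.
- gate (a joint): Gate angle, rad: 0 shut, 1.57 square open towards the robot's side, 1.75 its stop. Opening turns it clockwise seen from above. It stays where it is left (hinge friction 0.06 N m); with the bar in its catch it has about 0.05 rad of play.
- tray_knob (a point): Centre of the black ball (26 mm) on a 12 mm upright post at the front of the aluminium tray, 90 mm above the table, 98 mm in front of the tray's middle. x points into the cage along the tray's slide, z up. 38 mm behind it the cage's roof begins when the tray is home (roof top 105 mm above the table).
- tray_floor (a point): Middle of the tray's inner floor, 8 mm above the table; axes as tray_knob. Floor 130 x 130 mm, walls 4 mm thick, rims 36 mm above the table. Moves with the tray.
- tray (a joint): How far the tray is pulled out, m: 0 fully home under the cage's roof, 0.125 fully out (along -x of tray_floor). About 1.5 N of friction. Only a gate opened square lets it out.
- probe_tip (a point): Lower tip of the weld probe: an upright steel pin 10 mm thick, pointed over its last 20 mm, 70 mm long below a black guard disc (36 mm across, 8 mm thick), under a grey round handle (18 mm thick, 77 mm tall). 155 mm long in all. Site z runs along the probe from tip to handle.
- probe_grip (a point): Point on the axis of the probe's handle, 118 mm above its tip, 40 mm above the guard disc's upper face and 37 mm below the top.
- stand_mouth (a point): Centre of the mouth of the probe stand, a grey block 60 x 60 mm and 85 mm tall, fixed. Through it runs an upright hole 24 mm wide; the probe hangs in it by its guard disc, tip 15 mm above the table.
- seam0 (a point): Weld seam on the top face of a dark steel plate (170 x 100 mm, top 30 mm above the table, fixed on two battens); seam0 is its end nearest the robot. Point 0 of 7 along the seam, 0 to 6, about 25 mm apart, at the height of the plate's top; straight from seam0 to seam3, bent there, straight to seam6.
- seam1 (a point): Point 1 of 7 along the seam, 0 to 6, about 25 mm apart, at the height of the plate's top; straight from seam0 to seam3, bent there, straight to seam6.
- seam2 (a point): Point 2 of 7 along the seam, 0 to 6, about 25 mm apart, at the height of the plate's top; straight from seam0 to seam3, bent there, straight to seam6.
- seam3 (a point): The seam's bend. Point 3 of 7 along the seam, 0 to 6, about 25 mm apart, at the height of the plate's top; straight from seam0 to seam3, bent there, straight to seam6.
- seam4 (a point): Point 4 of 7 along the seam, 0 to 6, about 25 mm apart, at the height of the plate's top; straight from seam0 to seam3, bent there, straight to seam6.
- seam5 (a point): Point 5 of 7 along the seam, 0 to 6, about 25 mm apart, at the height of the plate's top; straight from seam0 to seam3, bent there, straight to seam6.
- seam6 (a point): The seam's other end. Point 6 of 7 along the seam, 0 to 6, about 25 mm apart, at the height of the plate's top; straight from seam0 to seam3, bent there, straight to seam6.
- wheel0_mid (a point): Cup-shaped brass wire brush, 44 mm wide, head 28 mm tall, standing on the table with a bare steel shank 13 mm thick and 36 mm long pointing up; 64 mm tall in all, 0.12 kg. The point is on its axis half-way up (32 mm); z runs towards the shank. May be absent (None from the start).
- wheel1_mid (a point): Cup-shaped brass wire brush, 44 mm wide, head 28 mm tall, standing on the table with a bare steel shank 13 mm thick and 36 mm long pointing up; 64 mm tall in all, 0.12 kg. The point is on its axis half-way up (32 mm); z runs towards the shank. May be absent (None from the start).
- wheel2_mid (a point): Brown abrasive drum, 38 mm wide, head 28 mm tall, standing on the table with a bare steel shank 13 mm thick and 36 mm long pointing up; 64 mm tall in all, 0.12 kg. The point is on its axis half-way up (32 mm); z runs towards the shank. May be absent (None from the start).
- wheel3_mid (a point): Brown abrasive drum, 38 mm wide, head 28 mm tall, standing on the table with a bare steel shank 13 mm thick and 36 mm long pointing up; 64 mm tall in all, 0.12 kg. The point is on its axis half-way up (32 mm); z runs towards the shank. May be absent (None from the start).
- oil_mid (a point): Bystander, not to be disturbed: grey metal can, 56 mm wide, 150 mm tall. Point on its middle.
- offcut_mid (a point): Bystander, not to be disturbed: wood offcut 90 x 40 x 35 mm. Point on its middle.
- spanner_mid (a point): Bystander, not to be disturbed: steel spanner 170 mm long, lying. Point on its middle.
Things that resemble listed ones, but are neither listed nor needed, are in the scene too. Leave any black look-alike of the part that bears wheel2_mid alone. What is shaped like the part that bears stand_mouth but red is not meant.

How it is judged:
By the outcome, as a careful person would: the job done as asked, in the order asked, and still so for the second after the job is handed in, with the robot touching nothing.
Of wheel0, wheel1, wheel2, wheel3 only 2 to 4 are there at a start; the rules pass over those that are not, and their reading is None.
At some moment in a run one of wheel0, wheel1, wheel2, wheel3 may be knocked a few centimetres aside while the robot is not near it.
It also fails if it takes over 210 s, if anything falls off the work surface, if the arm or the gripper's body presses on something with over 40 N, if the wrist force passes 120 N, or if a joint passes its speed limit or range.

## Working session

There is one attempt and no reset: what is moved stays moved. The work goes in short steps, Python scripts to look and compute and a shell command to move; the robot and the scene stay as the last step left them, time stands still between calls to the robot, and variables do not carry over. Pictures are saved under pics/ and viewed, at most 14 in all, crops included, and the job is handed in when it is done.

```bash
mkdir -p pics; ls
cat > h.py <<'E'
import numpy as np, cv2
from scipy.spatial.transform import Rotation as R
from plant import get_state, viewer, sign_off, ctrl
def cam(n):
    p=viewer.camera_params(n); f=192/np.tan(np.radians(p['fov_y'])/2)
    return p,f,np.array(p['xyz']),R.from_quat(p['attitude']).as_matrix()
def ray(n,px):
    p,f,c,A=cam(n)
    d=np.array([(px[0]-p['cx'])/f,-(px[1]-p['cy'])/f,-1.]); return c,A@d
def at(n,px,z):
    c,d=ray(n,px); return c+d*(z-c[2])/d[2]
def proj(n,P):
    p,f,c,A=cam(n); q=A.T@(np.array(P)-c); return np.array([p['cx']+f*q[0]/-q[2],p['cy']-f*q[1]/-q[2]])
def tri(p1,p2):
    a,d=ray('scene',p1);b,e=ray('top',p2);s=np.linalg.lstsq(np.c_[d,-e],b-a,rcond=None)[0]
    x,y=a+s[0]*d,b+s[1]*e; return (x+y)/2,np.linalg.norm(x-y)
def st():
    s=get_state(); print('t',round(s['time'],2),'pos',np.round(s['eef_pos'],4),'R',np.round(R.from_quat(s['tcp_rot']).as_matrix(),3).tolist(),'F',np.round(s['contact_force'],1),'op',round(s['opening'],3),'ff',s['finger_force'],'q',np.round(s['qpos'],2)); return s
E
python3 - <<'E'
from h import *
st(); print(ctrl.pinch_z)
for n in('scene','top'):
    im=viewer.read_camera(n); cv2.imwrite(f'pics/{n}0.png',im); print(viewer.camera_params(n))
E
```

```text
pics
t 0.0 pos [0.1971 0.6449 0.2299] R [[-0.956, 0.292, -0.001], [0.292, 0.956, -0.002], [0.0, -0.002, -1.0]] F [-0.5  0.2 -0.1] op 1.0 ff 0.0 q [ 1.12  0.29  1.58 -0.    1.28 -0.15]
0.0187
{'fov_y': 53.86390834210646, 'cx': 255.34837561379229, 'cy': 197.09964425930792, 'xyz': array([ 1.00250735, -0.31695138,  0.84935724]), 'attitude': array([0.27738389, 0.14136785, 0.44558134, 0.8393632 ])}
{'fov_y': 47.9256360225838, 'cx': 254.8363708287839, 'cy': 188.29035683091018, 'xyz': array([ 0.32014452, -0.02090963,  1.1136913 ]), 'attitude': array([ 0.08208341, -0.08201092, -0.69043567,  0.71402739])}
```

Run:
```python
from h import *
Z=dict(latch_knob=.126,gate_hinge=.085,tray_knob=.09,tray_floor=.008,probe_grip=.133,stand_mouth=.085,seam0=.03,seam1=.03,seam2=.03,seam3=.03,seam4=.03,seam5=.03,seam6=.03,wheel0_mid=.032,wheel2_mid=.032,oil_mid=.075,offcut_mid=.0175,spanner_mid=.005)
for k,z in Z.items():
    for n in('top','scene'):
        for d in viewer.pinpoint(n,k)[:5]:
            if d['confidence']>.2:
                px=np.array(d['xy'])*[512,384]; print(k,n,round(d['confidence'],2),np.round(px,1),np.round(at(n,px,z)[:2],4))
```

```text
latch_knob top 0.77 [177.8 185.1] [0.5556 0.1644]
latch_knob scene 0.93 [312.  162.9] [0.5588 0.1686]
gate_hinge top 0.59 [133. 174.] [0.5898 0.2845]
gate_hinge scene 0.6 [351.9 161.7] [0.5904 0.2887]
gate_hinge scene 0.35 [120.2 272.5] [ 0.5475 -0.3544]
tray_knob top 0.87 [171.5 163.4] [0.6187 0.1908]
tray_knob scene 0.49 [331.5 179.4] [0.609  0.1987]
tray_floor top 0.59 [183.1 141.6] [0.7049 0.1813]
tray_floor scene 0.26 [140.8 308.9] [ 0.6117 -0.3543]
probe_grip top 0.49 [270.5 134.1] [ 0.6876 -0.0501]
probe_grip scene 0.66 [270.8 240.6] [ 0.6874 -0.0532]
stand_mouth top 0.95 [376.1 270.4] [ 0.3757 -0.3074]
stand_mouth top 0.87 [270.8 144.4] [ 0.6782 -0.053 ]
stand_mouth scene 0.72 [107.  208.4] [ 0.3695 -0.3152]
stand_mouth scene 0.58 [269.6 251.2] [ 0.6872 -0.0538]
seam0 top 0.93 [380.5 206.6] [ 0.5397 -0.339 ]
seam0 top 0.88 [381.1 171.1] [ 0.634  -0.3437]
seam0 top 0.77 [378.9 186.4] [ 0.5927 -0.3366]
seam0 top 0.71 [389.8 216.9] [ 0.5138 -0.3617]
seam0 top 0.7 [391.1 227.6] [ 0.4865 -0.364 ]
seam0 scene 0.93 [141.9 301.6] [ 0.6079 -0.3444]
seam0 scene 0.88 [128.6 278.4] [ 0.5
[... 3216 characters left out ...]
 217.7] [ 0.5303 -0.0624]
oil_mid top 0.95 [366.4 120.3] [ 0.7553 -0.2972]
oil_mid scene 0.55 [192.6 335.7] [ 0.7513 -0.2884]
oil_mid scene 0.49 [139.8 294.4] [ 0.6125 -0.34  ]
oil_mid scene 0.44 [312.3 158.9] [0.5167 0.2129]
offcut_mid top 0.84 [338.  153.9] [ 0.6812 -0.2345]
offcut_mid top 0.39 [307.5 213.8] [ 0.5169 -0.1541]
offcut_mid top 0.33 [258.9 239.8] [ 0.4459 -0.0312]
offcut_mid top 0.28 [379.4 192.1] [ 0.5806 -0.3411]
offcut_mid scene 0.7 [205.2 307.4] [ 0.6937 -0.2329]
spanner_mid top 0.69 [285.8 281. ] [ 0.3463 -0.102 ]
spanner_mid top 0.41 [185.7 139.7] [0.7115 0.1752]
spanner_mid scene 0.97 [183.9 191.1] [ 0.3666 -0.1155]
spanner_mid scene 0.38 [203.9 306. ] [ 0.6846 -0.2326]
```

Run:
```python
import cv2
for n in('scene','top'):
    cv2.imwrite(f'pics/{n}0b.png',cv2.resize(cv2.imread(f'pics/{n}0.png'),(800,600),interpolation=cv2.INTER_CUBIC))
```

```text
(no output)
```

View pics/scene0b.png

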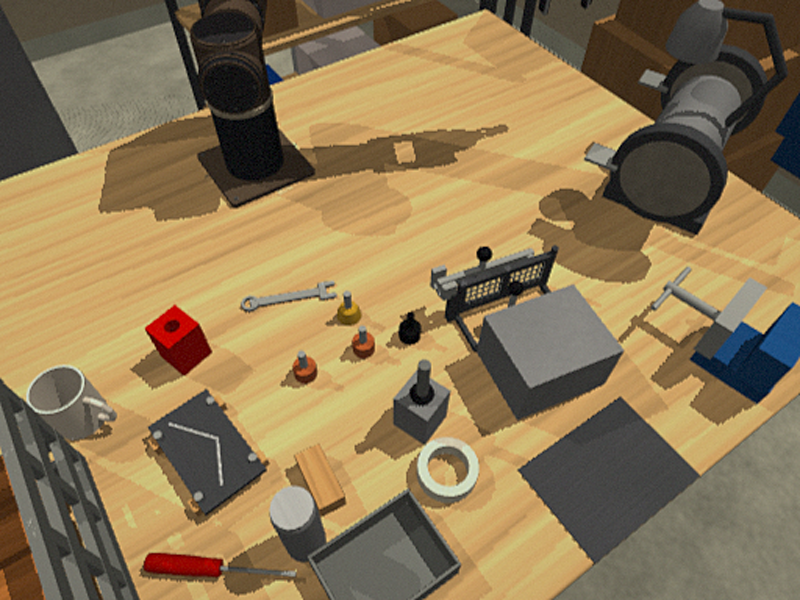

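View pics/top0b.png

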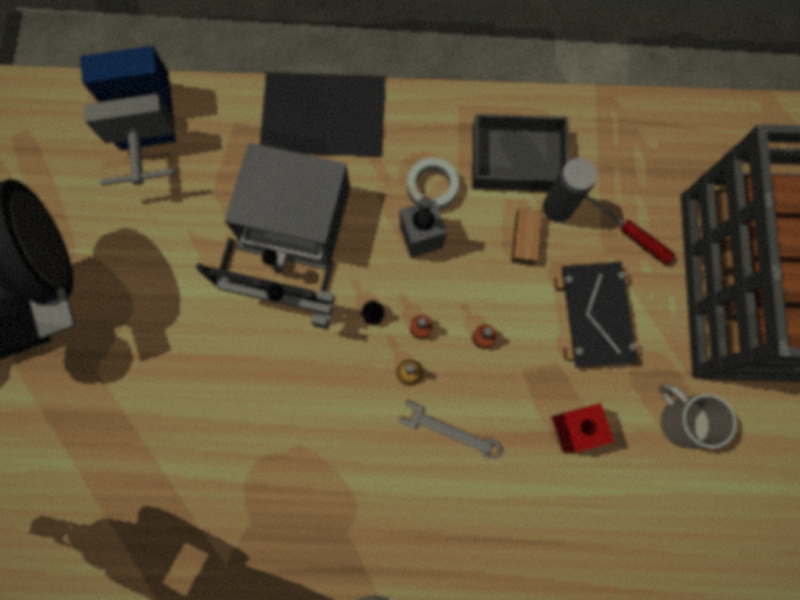

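The scene view shows the cage and gate at about (500,290) and the grey stand with probe at (420,400). The plate with its bent seam is at (207,450). There is one brass brush at (347,310) and two orange-brown drums at (362,343) and (304,368). The black look-alike at (409,328) and the red stand at (178,338) must be left alone. The top view agrees: brush (409,370), drums (421,326) and (485,336), latch ball (275,292), tray ball (270,257), seam (620,352)-(588,315)-(601,276).

```bash
python3 -m handwheel '[[[0.0854,0,0,0,6.67],[0.0854,0,0,0,6.67],[0.0854,0,0,0,6.67],[0.0854,0,0,0,6.67],[0.0854,0,0,0,6.67],[0.0854,0,0,0,6.67],[0.0854,0,0,0,6.67],[0.0854,0,0,0,6.67],[0.0854,0,0,0,6.67],[0.0854,0,0,0,6.67],[0.0854,0,0,0,6.67],[0.0854,0,0,0,6.67]]]' 40
python3 -m handwheel '[[[0.06,-0.0287,0.0277,0,0],[0.06,-0.0287,0.0277,0,0],[0.06,-0.0287,0.0277,0,0],[0.06,-0.0287,0.0277,0,0],[0.06,-0.0287,0.0277,0,0],[0.06,-0.0287,0.0277,0,0],[0.06,-0.0287,0.0277,0,0],[0.06,-0.0287,0.0277,0,0],[0.06,-0.0287,0.0277,0,0],[0.06,-0.0287,0.0277,0,0],[0.06,-0.0287,0.0277,0,0],[0.06,0,0,0,0]]]'
python3 - <<'E'
from h import *
st()
T=cv2.imread('pics/top0.png');S=cv2.imread('pics/scene0.png')
def blobs(im,m):
    n,l,s,c=cv2.connectedComponentsWithStats(m.astype('uint8'))
    return [(s[i,4],c[i].round(1).tolist(),s[i,:4].tolist()) for i in range(1,n) if s[i,4]>6]
for nm,im in(('top',T),('scene',S)):
    h=cv2.cvtColor(im,cv2.COLOR_BGR2HSV);
    print(nm,'orange',[b for b in blobs(im,(h[...,0]<10)&(h[...,1]>150)&(h[...,2]>60)) if b[0]<600])
    print(nm,'brass',[b for b in blobs(im,(h[...,0]>17)&(h[...,0]<30)&(h[...,1]>175)&(h[...,2]>60)) if b[0]<600])
a=cv2.resize(T[110:220,110:280],None,fx=4.6,fy=4.6,interpolation=cv2.INTER_CUBIC)
cv2.imwrite('pics/cropT.png',a)
a=np.hstack([cv2.resize(T[160:245,350:415],None,fx=6,fy=6,interpolation=cv2.INTER_CUBIC),cv2.resize(S[245:330,90:158],None,fx=6,fy=6,interpolation=cv2.INTER_CUBIC)])
cv2.imwrite('pics/cropP.png',a)
E
```

```text
time: 2.9
eef_pos: [0.1973, 0.6455, 0.2313]
tcp_rot: [0.751, 0.66, -0.0, 0.0]
contact_force: [-0.5, -0.4, -0.2]
opening: 1.001
finger_force: 0.0
time: 3.9
eef_pos: [0.4648, 0.2899, 0.2317]
tcp_rot: [0.751, 0.66, 0.0, 0.002]
contact_force: [-0.3, 0.6, -0.5]
opening: 0.702
finger_force: 0.0
t 3.9 pos [0.4648 0.2899 0.2317] R [[0.129, 0.992, 0.003], [0.992, -0.129, -0.002], [-0.002, 0.003, -1.0]] F [-0.3  0.6 -0.5] op 0.702 ff 0.0 q [ 0.37  0.    1.89 -0.    1.24  0.5 ]
top orange [(np.int32(322), [414.6, 154.9], [398, 141, 34, 28]), (np.int32(86), [269.0, 210.2], [263, 204, 13, 12]), (np.int32(84), [308.7, 216.3], [303, 209, 14, 13]), (np.int32(12), [355.1, 270.3], [354, 266, 3, 10])]
top brass [(np.int32(57), [261.1, 240.6], [255, 234, 13, 12])]
scene orange [(np.int32(11), [226.5, 221.4], [226, 218, 3, 8]), (np.int32(28), [233.6, 225.6], [229, 222, 10, 7]), (np.int32(36), [195.7, 240.5], [188, 236, 14, 9]), (np.int32(599), [116.5, 361.2], [92, 354, 51, 16])]
scene brass [(np.int32(156), [222.9, 200.8], [216, 193, 15, 15])]
```

View pics/cropT.png

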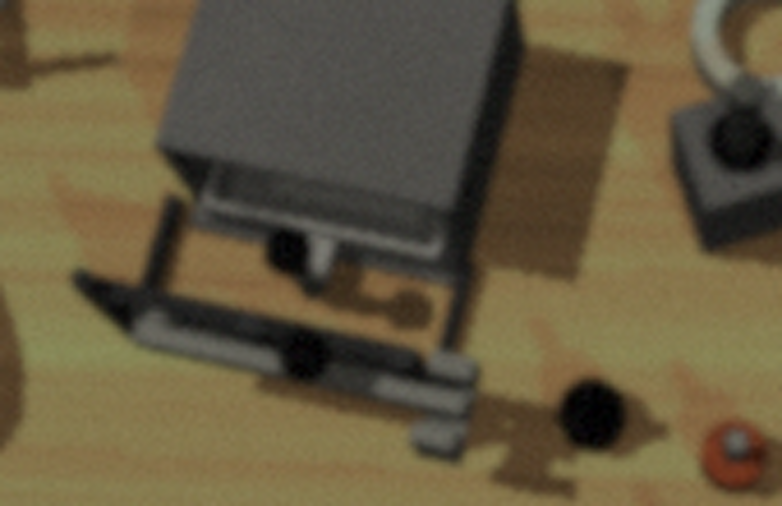

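View pics/cropP.png

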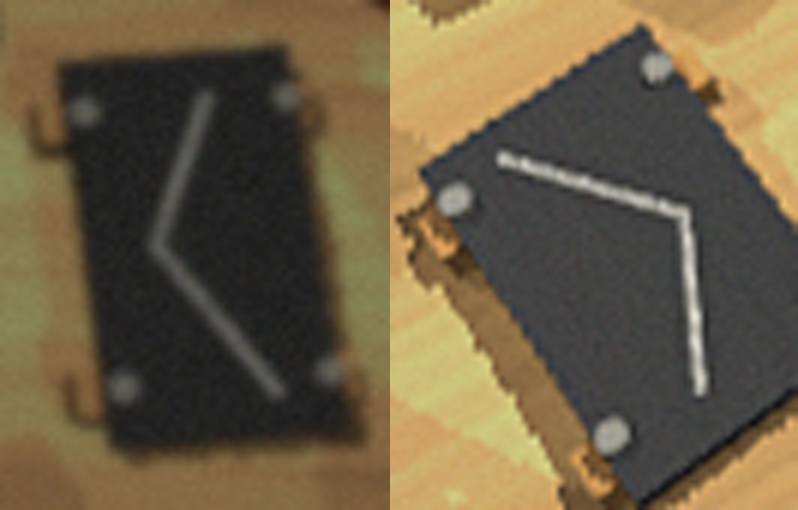

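The top crop shows the latch ball at crop (305,356), the tray ball at (289,250), and the roof's front edge from (160,147) to (460,208). The plate crops show seam ends and bend at top (279,395), (156,245), (207,95) and scene (113,158), (295,213), (311,388).

```bash
cat > m.py <<'E'
from h import *
T=cv2.imread('pics/top0.png');S=cv2.imread('pics/scene0.png')
def dark(im,c,r,th=45):
    x0,y0=int(c[0])-r,int(c[1])-r; g=im[y0:y0+2*r+1,x0:x0+2*r+1].max(2)
    n,l,s,k=cv2.connectedComponentsWithStats((g<th).astype('uint8'))
    return [(int(s[i,4]),(k[i]+[x0,y0]).round(1).tolist()) for i in range(1,n) if s[i,4]>8]
c=lambda u,v,ox,oy,f:np.array([(u+.5)/f-.5+ox,(v+.5)/f-.5+oy])
E
python3 - <<'E'
from m import *
print('latch top',dark(T,(176,187),7,20),dark(T,(176,187),7,28),'scene',dark(S,(310,162),7,30),dark(S,(310,162),7,45))
print('tray top',dark(T,(172.5,164),6,20),dark(T,(172.5,164),6,28),'scene',dark(S,(330,183),7,25),dark(S,(330,183),7,40))
t=[c(279,395,350,160,6),c(156,245,350,160,6),c(207,95,350,160,6)];s=[c(113,158,90,245,6),c(295,213,90,245,6),c(311,388,90,245,6)]
for a,b in zip(t,s): print('seam',at('top',a,.03)[:2].round(4),at('scene',b,.03)[:2].round(4),[np.round(q,4) for q in tri(b,a)])
for nm,a in(('rl',c(160,147,110,110,4.6)),('rr',c(460,208,110,110,4.6)),('hl',c(80,278,110,110,4.6)),('rlb',c(205,0,110,110,4.6))): print(nm,at('top',a,.105)[:2].round(4))
# scene roof corners from picture 800x600
for p in((480,352),(572,287),(622,350),(530,418-20)): print('sc',at('scene',np.array(p)*.64,.105)[:2].round(4))
E
```

```text
latch top [(77, [176.1, 186.4])] [(100, [175.7, 186.4])] scene [(57, [309.4, 162.2])] [(64, [309.3, 162.3])]
tray top [(49, [172.2, 164.2])] [(59, [172.2, 164.1])] scene [(69, [329.4, 184.2])] [(118, [328.3, 183.3])]
seam [ 0.4925 -0.3768] [ 0.4956 -0.3783] [array([ 0.4931, -0.3784,  0.0258]), np.float64(0.0005)]
seam [ 0.5554 -0.3269] [ 0.5565 -0.3291] [array([ 0.5557, -0.3284,  0.0278]), np.float64(0.0016)]
seam [ 0.6226 -0.3511] [ 0.6235 -0.3525] [array([ 0.6229, -0.3521,  0.0284]), np.float64(0.001)]
rl [0.6679 0.2587]
rr [0.6393 0.0964]
hl [0.5939 0.294 ]
rlb [0.7529 0.242 ]
sc [0.6892 0.0509]
sc [0.6758 0.2519]
sc [0.8049 0.2294]
sc [0.7881 0.0615]
```

Run:
```python
from m import *
for nm,a,b,z in(('latch',(175.9,186.4),(309.4,162.2),.126),('tray',(172.2,164.2),(329,184),.09),('dr1',(269,210.2),(233,222.5),.014),('dr2',(308.7,216.3),(195.3,237.5),.014),('br',(261.1,240.6),(222.9,200.8),.014)):
    print(nm,at('top',a,z)[:2].round(4),at('scene',b,z)[:2].round(4),[np.round(q,4) for q in tri(b,a)])
```

```text
latch [0.5523 0.1687] [0.5533 0.1646] [array([0.5521, 0.1678, 0.1234]), np.float64(0.003)]
tray [0.6167 0.189 ] [0.6169 0.1833] [array([0.6162, 0.1875, 0.0872]), np.float64(0.0046)]
dr1 [ 0.5237 -0.0549] [ 0.5359 -0.0598] [array([ 0.5268, -0.0551, -0.0021]), np.float64(0.0007)]
dr2 [ 0.5112 -0.1576] [ 0.5207 -0.1631] [array([ 0.5132, -0.16  ,  0.0006]), np.float64(0.0015)]
br [ 0.4445 -0.0369] [ 0.4616 -0.0453] [array([ 0.4469, -0.0375, -0.0089]), np.float64(0.0007)]
```

```bash
python3 -m handwheel '[[[0.06,0,0,0,3.0],[0.06,-0.02625,0.0272,0,0],[0.06,-0.02625,0.0272,0,0],[0.06,-0.02625,0.0272,0,0],[0.06,-0.02625,0.0272,0,0],[0.06,0,0,0.03,0],[0.06,0,0,0.03,0],[0.06,0,0,0.03,0],[0.06,0,0,0,0],[0.06,0,0,0,0],[0.06,0,0,0,0]]]' 40
python3 - <<'E'
from h import *
st()
a=[]
for n,o in(('top',(130,140)),('scene',(260,110))):
    im=viewer.read_camera(n); cv2.imwrite(f'pics/{n}1.png',im); x,y=o; a.append(cv2.resize(im[y:y+100,x:x+100],None,fx=4,fy=4,interpolation=cv2.INTER_CUBIC))
cv2.imwrite('pics/c1.png',np.hstack(a))
E
```

```text
time: 4.82
eef_pos: [0.5508, 0.1729, 0.1431]
tcp_rot: [0.766, 0.643, 0.001, 0.001]
contact_force: [1.4, 0.2, 0.3]
opening: 0.702
finger_force: 0.0
t 4.82 pos [0.5508 0.1729 0.1431] R [[0.174, 0.985, 0.002], [0.985, -0.174, 0.0], [0.001, 0.002, -1.0]] F [1.4 0.2 0.3] op 0.702 ff 0.0 q [0.13 0.16 1.89 0.   1.08 0.3 ]
```

View pics/c1.png

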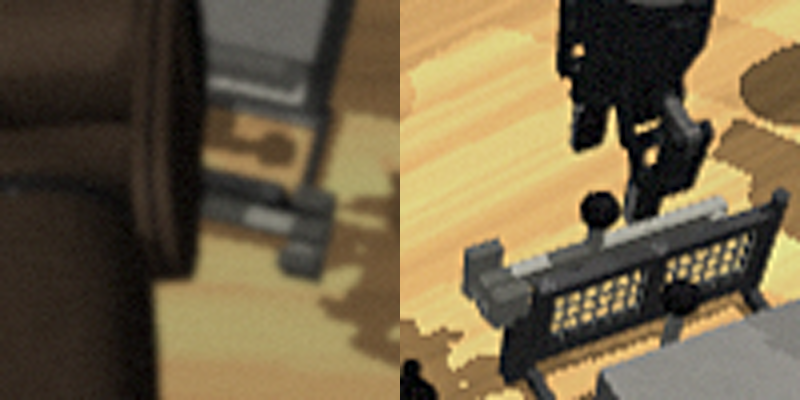

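The scene crop shows the finger tips at crop (590,145) and (643,215), with the latch ball at (600,210). The gripper is above and near the ball. I'll project the two to check the offset.

Run:
```python
from h import *
f=lambda P:(proj('scene',P)-[260,110])*4+[400,0]
tcp=np.array([.5508,.1729,.146]); y=np.array([.985,-.174,0])
print(f(tcp),f(tcp+.03*y),f(tcp-.03*y),'ball',f([.5528,.167,.126]))
```

```text
[609.35739924 179.67048822] [633.17157921 212.5062312 ] [586.3346313  147.92596912] ball [600.07075508 206.74293277]
```

```bash
python3 -m handwheel '[[[0.06,-0.0065,0.0032,0,0],[0.06,0,0,0.018,0],[0.06,0,0,0.018,0],[0.06,0,0,0,0],[0.0,0,0,0,0],[0.0,0,0,0,0],[0.0,0,0,0,0],[0.0,0,0,0,0],[0.0,0,0,0,0]]]' 40; python3 -c "
from h import *
st()"
```

```text
time: 5.67
eef_pos: [0.5514, 0.1658, 0.1074]
tcp_rot: [0.766, 0.643, -0.001, -0.001]
contact_force: [-5.5, 0.0, 4.9]
opening: 0.276
finger_force: 38.9
t 5.67 pos [0.5514 0.1658 0.1074] R [[0.174, 0.985, -0.002], [0.985, -0.174, 0.0], [-0.0, -0.002, -1.0]] F [-5.5  0.   4.9] op 0.276 ff 38.89225423336029 q [0.12 0.21 1.92 0.   1.02 0.29]
```

```bash
python3 -m handwheel '[[[0.0,0.0022,0,-0.0044,0],[0.0,0.0023,0,-0.0044,0],[0.0,0.0026,0,-0.0042,0],[0.0,0.0028,0,-0.0041,0],[0.0,0.003,0,-0.0039,0],[0.0,0.0032,0,-0.0038,0],[0.0,0.0034,0,-0.0036,0],[0.0,0.0035,0,-0.0034,0],[0.0,0,0,0,0],[0.0,0,0,0,0]]]' 40; python3 -m handwheel '[[[0.0,0.00247,-0.01107,0,6],[0.0,0.00247,-0.01107,0,6],[0.0,0.00247,-0.01107,0,6],[0,0,0,0,0],[0,0,0,0,0]]]';python3 - <<'E'
from h import *
s=st()
a=[]
for n,o in(('top',(110,130)),('scene',(260,110))):
    im=viewer.read_camera(n); x,y=o; a.append(cv2.resize(im[y:y+100,x:x+100],None,fx=4,fy=4,interpolation=cv2.INTER_CUBIC))
cv2.imwrite('pics/c2.png',np.hstack(a))
E
```

```text
time: 6.5
eef_pos: [0.5558, 0.1888, 0.137]
tcp_rot: [0.766, 0.643, 0.0, -0.0]
contact_force: [-1.3, -0.3, -4.1]
opening: 0.276
finger_force: 39.5
time: 6.92
eef_pos: [0.5274, 0.205, 0.1371]
tcp_rot: [0.857, 0.515, 0.002, 0.0]
contact_force: [4.9, 2.3, -7.6]
opening: 0.279
finger_force: 39.9
t 6.92 pos [0.5274 0.205  0.1371] R [[0.469, 0.883, 0.004], [0.883, -0.469, 0.002], [0.004, 0.003, -1.0]] F [ 4.9  2.3 -7.6] op 0.279 ff 39.92580950260162 q [0.19 0.14 1.93 0.   1.07 0.68]
```

View pics/c2.png

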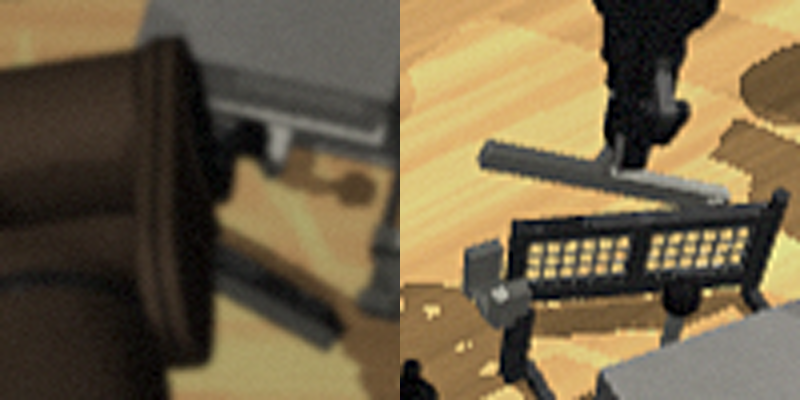

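The gate has started to open, and the lifted bar is clear of the catch. I'll continue the swing.

```bash
python3 -m handwheel '[[[0.0,0.00247,-0.01107,0,6],[0.0,0.00247,-0.01107,0,6],[0.0,0.00247,-0.01107,0,6],[0.0,0.00247,-0.01107,0,6],[0.0,0.00247,-0.01107,0,6],[0.0,0.00247,-0.01107,0,6],[0.0,0.00247,-0.01107,0,6],[0.0,0.00247,-0.01107,0,6],[0.0,0.00247,-0.01107,0,6],[0.0,0.00247,-0.01107,0,6],[0.0,0.00247,-0.01107,0,6],[0.0,0.00247,-0.01107,0,6]]]'; python3 -m handwheel '[[[0,0,0,0,0],[0,0,0,0,0],[0,0,0,0,0]]]';python3 - <<'E'
from h import *
s=st(); p=np.array(s['eef_pos'][:2])-[.594,.2917]; print(np.linalg.norm(p),np.degrees(np.arctan2(p[1],p[0])))
im=viewer.read_camera('scene'); cv2.imwrite('pics/s3.png',cv2.resize(im[90:240,200:400],(800,600),interpolation=cv2.INTER_CUBIC))
E
```

```text
time: 8.02
eef_pos: [0.4907, 0.3266, 0.1372]
tcp_rot: [0.996, -0.088, -0.0, 0.0]
contact_force: [0.2, -1.5, -3.4]
opening: 0.275
finger_force: 40.3
time: 8.27
eef_pos: [0.4905, 0.3262, 0.1371]
tcp_rot: [0.996, -0.086, 0.0, -0.0]
contact_force: [-0.6, 1.0, -3.3]
opening: 0.279
finger_force: 40.4
t 8.27 pos [0.4905 0.3262 0.1371] R [[0.985, -0.171, 0.0], [-0.171, -0.985, 0.0], [0.0, -0.0, -1.0]] F [-0.6  1.  -3.3] op 0.279 ff 40.36874055862427 q [0.41 0.19 1.87 0.   1.08 2.16]
0.10908344484870673 161.57283778803742
```

View pics/s3.png

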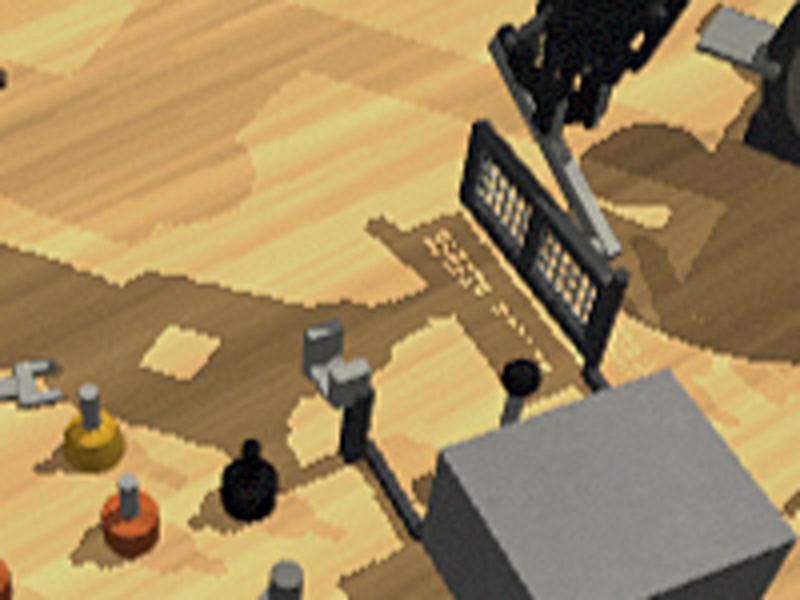

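```bash
python3 -m handwheel '[[[0.0,0.001,-0.0055,0,3],[0,0,0,0,0],[0.0,-0.0069,0,0.007,0],[0.0,-0.0062,0,0.0077,0],[0.0,-0.0054,0,0.0083,0],[0.0,-0.0045,0,0.0088,0],[0,0,0,0,0],[0.05,0,0,0,0],[0.05,0,0,0,0],[0.05,0,0,0,-3],[0.05,0,0,-0.03,0],[0.05,0,0,-0.03,0]]]'; python3 -m handwheel '[[[0.05,0,0,-0.035,0],[0.05,0,0,0,0],[0.05,0,0,0,0]]]';python3 - <<'E'
from h import *
s=st()
im=viewer.read_camera('top'); cv2.imwrite('pics/t4.png',im)
Rm=R.from_quat(s['tcp_rot']).as_matrix(); d=np.array([.617,.1865,.071])-s['eef_pos']; print(Rm.T@d)
E
```

```text
time: 9.32
eef_pos: [0.4668, 0.3361, 0.1623]
tcp_rot: [0.996, -0.087, -0.004, 0.002]
contact_force: [0.6, -0.2, 0.8]
opening: 0.585
finger_force: 0.0
time: 9.57
eef_pos: [0.4704, 0.3378, 0.2028]
tcp_rot: [0.996, -0.087, 0.002, -0.001]
contact_force: [-0.4, -0.9, -0.9]
opening: 0.586
finger_force: 0.0
t 9.57 pos [0.4704 0.3378 0.2028] R [[0.985, -0.174, 0.004], [-0.174, -0.985, 0.002], [0.003, -0.003, -1.0]] F [-0.4 -0.9 -0.9] op 0.586 ff 0.0 q [0.45 0.1  1.85 0.   1.19 2.19]
[0.17025612 0.12394827 0.1319513 ]
```

```bash
python3 -m handwheel '[[[0.05,0.0284,0.0207,0,0],[0.05,0.0284,0.0207,0,0],[0.05,0.0284,0.0207,0,0],[0.05,0.0284,0.0207,0,0],[0.05,0.0284,0.0207,0,0],[0.05,0.0284,0.0207,0,0],[0.05,0,0,0.033,0],[0.05,0,0,0.033,0],[0.05,0,0,0.0,0],[0.05,0,0,0,0]]]';python3 - <<'E'
from h import *
s=st()
im=viewer.read_camera('scene'); a=im[100:220,250:410]
cv2.imwrite('pics/s5.png',cv2.resize(a,(800,600),interpolation=cv2.INTER_CUBIC))
Rm=R.from_quat(s['tcp_rot']).as_matrix(); d=np.array([.617,.1865,.071])-s['eef_pos']; print(Rm.T@d)
E
```

```text
time: 10.45
eef_pos: [0.6125, 0.1846, 0.1294]
tcp_rot: [0.996, -0.088, -0.005, 0.001]
contact_force: [-0.3, -0.2, 0.6]
opening: 0.586
finger_force: 0.0
t 10.45 pos [0.6125 0.1846 0.1294] R [[0.985, -0.175, -0.01], [-0.175, -0.985, -0.001], [-0.01, 0.003, -1.0]] F [-0.3 -0.2  0.6] op 0.586 ff 0.0 q [0.13 0.31 1.74 0.   1.1  1.88]
[ 0.00465941 -0.00284387  0.05838198]
```

View pics/s5.png

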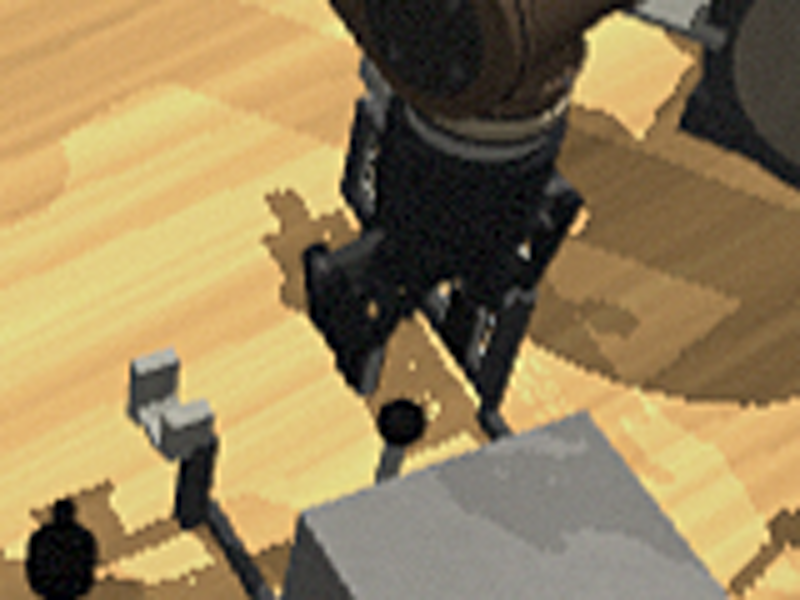

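```bash
python3 -m handwheel '[[[0.05,0.0047,-0.0028,0.02,0],[0.05,0,0,0.02,0],[0.05,0,0,0.018,0],[0.05,0,0,0,0],[0,0,0,0,0],[0,0,0,0,0],[0,0,0,0,0],[0,0,0,0,0]]]' 40; python3 -m handwheel '[[[0,-0.008,0,0,0],[0,-0.013,0,0,0],[0,-0.013,0,0,0],[0,-0.013,0,0,0],[0,-0.013,0,0,0],[0,-0.013,0,0,0],[0,-0.013,0,0,0],[0,-0.013,0,0,0],[0,-0.013,0,0,0],[0,-0.009,0,0,0],[0,-0.005,0,0,0],[0,0,0,0,0]]]' 40
python3 - <<'E'
from h import *
s=st()
E
```

```text
time: 11.17
eef_pos: [0.6221, 0.1865, 0.0792]
tcp_rot: [0.996, -0.087, 0.001, 0.0]
contact_force: [-2.9, -3.0, 6.0]
opening: 0.274
finger_force: 39.2
time: 12.17
eef_pos: [0.4994, 0.2103, 0.0792]
tcp_rot: [0.996, -0.087, 0.005, -0.002]
contact_force: [3.2, 1.3, 5.7]
opening: 0.278
finger_force: 40.1
t 12.17 pos [0.4994 0.2103 0.0792] R [[0.985, -0.174, 0.01], [-0.174, -0.985, 0.003], [0.009, -0.005, -1.0]] F [3.2 1.3 5.7] op 0.278 ff 40.07905840873718 q [0.21 0.17 2.02 0.   0.94 1.96]
```

```bash
python3 -m handwheel '[[[0,-0.003,0,0,0],[0,-0.003,0,0,0],[0,0,0,0,0],[0,0,0,0,0]]]' 40; python3 -m handwheel '[[[0.05,0,0,0,0],[0.05,0,0,0,0],[0.05,0,0,0,0],[0.05,0,0,-0.04,0],[0.05,0,0,-0.04,0],[0.05,0,0,-0.04,0],[0.05,0,0,0,0],[0.05,0,0,0,0]]]';  python3 - <<'E'
from h import *
s=st()
a=[cv2.resize(viewer.read_camera(n),(400,300)) for n in ('top','scene')]
im=viewer.read_camera('scene'); cv2.imwrite('pics/s6.png',im)
cv2.imwrite('pics/s6b.png',cv2.resize(im[60:330,80:440],(800,600),interpolation=cv2.INTER_CUBIC))
E
```

```text
time: 12.5
eef_pos: [0.4993, 0.2103, 0.0794]
tcp_rot: [0.996, -0.088, 0.011, -0.002]
contact_force: [18.3, -1.4, -5.9]
opening: 0.275
finger_force: 40.1
time: 13.17
eef_pos: [0.492, 0.2106, 0.1993]
tcp_rot: [0.996, -0.087, 0.002, -0.001]
contact_force: [0.5, -0.4, -0.5]
opening: 0.588
finger_force: 0.0
t 13.17 pos [0.492  0.2106 0.1993] R [[0.985, -0.174, 0.005], [-0.174, -0.985, 0.002], [0.005, -0.002, -1.0]] F [ 0.5 -0.4 -0.5] op 0.588 ff 0.0 q [0.21 0.   1.95 0.   1.18 1.96]
```

View pics/s6b.png

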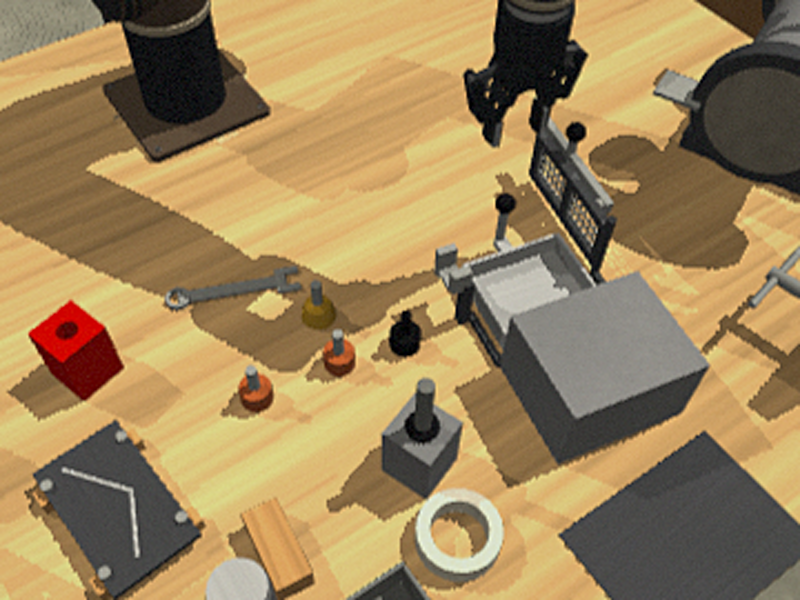

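The tray is out against its stop and the gate is square open. In this crop the shank tops are at brush (316,287), drum (337,335) and drum (252,371).

Run:
```python
from h import *
k=800/360
for nm,s,t in(('br',(316,287),(410,366)),('d1',(337,334),(422.5,322)),('d2',(252,370),(487,330))):
    ps=np.array(s)/k+[80,60]; pt=np.array(t)*.64
    print(nm,at('scene',ps,.063)[:2].round(4),at('top',pt,.063)[:2].round(4))
for k in('wheel0_mid','wheel2_mid'):
    for n in('scene','top'):
        for d in viewer.pinpoint(n,k)[:4]:
            px=np.array(d['xy'])*[512,384]; print(k,n,round(d['confidence'],2),at(n,px,.032)[:2].round(4))
```

```text
br [ 0.4602 -0.0432] [ 0.4545 -0.0389]
d1 [ 0.5307 -0.0583] [ 0.5251 -0.0566]
d2 [ 0.5193 -0.161 ] [ 0.5157 -0.1589]
wheel0_mid scene 0.53 [ 0.6055 -0.3399]
wheel2_mid scene 0.76 [0.5409 0.0275]
wheel2_mid scene 0.6 [ 0.5298 -0.0554]
wheel2_mid top 0.54 [ 0.523  -0.0495]
wheel2_mid top 0.48 [0.5456 0.0212]
```

```bash
python3 -m handwheel '[[[0.042,0.0012,0.0363,0,0],[0.042,0.0012,0.0363,0,0],[0.042,0.0012,0.0363,0,0],[0.042,0.0012,0.0363,0,0],[0.042,0.0012,0.0363,0,0],[0.042,0.0012,0.0363,0,0],[0.042,0.0012,0.0363,0,0],[0.042,0,0,0.033,0],[0.042,0,0,0.033,0],[0.042,0,0,0,0],[0.042,0,0,0,0],[0.042,0,0,0,0]]]'
python3 - <<'E'
from h import *
s=st();Rm=R.from_quat(s['tcp_rot']).as_matrix(); d=np.array([.456,-.041,.035])-s['eef_pos']; print(Rm.T@d)
E
```

```text
time: 14.52
eef_pos: [0.4556, -0.0416, 0.1313]
tcp_rot: [0.996, -0.087, 0.0, 0.0]
contact_force: [-0.1, 0.6, 0.3]
opening: 0.491
finger_force: 0.0
t 14.52 pos [ 0.4556 -0.0416  0.1313] R [[0.985, -0.174, 0.001], [-0.174, -0.985, -0.0], [0.001, 0.0, -1.0]] F [-0.1  0.6  0.3] op 0.491 ff 0.0 q [-0.31 -0.09  2.18  0.    1.05  1.43]
[ 0.0002378  -0.00066197  0.09627643]
```

```bash
python3 -m handwheel '[[[0.042,0,0,0.032,0],[0.042,0,0,0.032,0],[0.042,0,0,0.031,0],[0.042,0,0,0,0],[0,0,0,0,0],[0,0,0,0,0],[0,0,0,0,0],[0,0,0,0,0],[0,0,0,0,0]]]' 40; python3 -m handwheel '[[[0,0,0,-0.02,0],[0,0,0,-0.035,0],[0,0,0,-0.035,0],[0,0,0,0,0]]]'
python3 - <<'E'
from h import *
s=st();Rm=R.from_quat(s['tcp_rot']).as_matrix(); C=np.array([.5915,.194]); ex=np.array([.983,-.182]);ey=np.array([.182,.983])
t=C+.02*ex-.038*ey; d=np.r_[t,.1]-s['eef_pos']; print(t,Rm.T@d)
E
```

```text
time: 15.27
eef_pos: [0.4573, -0.0422, 0.0381]
tcp_rot: [0.996, -0.087, 0.003, 0.0]
contact_force: [-0.4, 0.6, 7.8]
opening: 0.132
finger_force: 39.6
time: 15.6
eef_pos: [0.4598, -0.0432, 0.1333]
tcp_rot: [0.996, -0.087, 0.007, 0.002]
contact_force: [1.3, -0.5, 0.0]
opening: 0.137
finger_force: 39.3
t 15.6 pos [ 0.4598 -0.0432  0.1333] R [[0.985, -0.174, 0.014], [-0.174, -0.985, -0.005], [0.015, 0.002, -1.0]] F [ 1.3 -0.5  0. ] op 0.137 ff 39.276301860809326 q [-0.31 -0.09  2.18 -0.    1.04  1.43]
[0.604244 0.153006] [ 0.10755495 -0.21842657  0.03444714]
```

```bash
python3 -m handwheel '[[[0,0,0,-0.03,0],[0,0.0154,-0.0312,0,0],[0,0.0154,-0.0312,0,0],[0,0.0154,-0.0312,0,0],[0,0.0154,-0.0312,0,0],[0,0.0154,-0.0312,0,0],[0,0.0154,-0.0312,0,0],[0,0.0154,-0.0312,0,0],[0,0,0,0,0],[0,0,0,0.033,0],[0,0,0,0.033,0],[0,0,0,0,0]]]';python3 - <<'E'
from h import *
s=st();Rm=R.from_quat(s['tcp_rot']).as_matrix(); d=np.r_[.6042,.153,.047]-s['eef_pos']; print(Rm.T@d)
E
```

```text
time: 16.6
eef_pos: [0.5936, 0.1539, 0.0818]
tcp_rot: [0.996, -0.087, -0.007, 0.001]
contact_force: [-3.1, 0.1, -2.6]
opening: 0.134
finger_force: 39.5
t 16.6 pos [0.5936 0.1539 0.0818] R [[0.985, -0.174, -0.014], [-0.174, -0.985, -0.002], [-0.014, 0.004, -1.0]] F [-3.1  0.1 -2.6] op 0.134 ff 39.50822710990906 q [ 0.09  0.32  1.83 -0.    1.01  1.83]
[ 0.01102348 -0.00106901  0.03468701]
```

```bash
python3 -m handwheel '[[[0,0.005,0,0,0],[0,0,0,0.012,0],[0,0,0,0.012,0],[0,0,0,0,0],[0,0,0,0,0]]]';python3 - <<'E'
from h import *
s=st();Rm=R.from_quat(s['tcp_rot']).as_matrix(); d=np.r_[.6042,.153,.047]-s['eef_pos']; print(Rm.T@d)
E
```

```text
time: 17.02
eef_pos: [0.6038, 0.1534, 0.0651]
tcp_rot: [0.996, -0.088, -0.0, 0.0]
contact_force: [0.4, 0.9, -0.6]
opening: 0.129
finger_force: 39.5
t 17.02 pos [0.6038 0.1534 0.0651] R [[0.985, -0.175, -0.001], [-0.175, -0.985, -0.0], [-0.001, 0.0, -1.0]] F [ 0.4  0.9 -0.6] op 0.129 ff 39.515435099601746 q [ 0.09  0.36  1.82 -0.    0.97  1.83]
[0.00044459 0.00036744 0.01814267]
```

```bash
python3 -m handwheel '[[[0,0,0,0.01,0],[0,0,0,0.007,0],[0,0,0,0,0],[0,0,0,0.002,0],[0,0,0,0,0],[0.035,0,0,0,0],[0.035,0,0,0,0],[0.035,0,0,0,0]]]'; python3 -m handwheel '[[[0.035,0,0,-0.03,0],[0.035,0,0,-0.03,0],[0.035,0,0,-0.03,0],[0.035,0,0,0,0],[0.035,0,0,0,0]]]'
python3 - <<'E'
from h import *
s=st();Rm=R.from_quat(s['tcp_rot']).as_matrix(); d=np.r_[.528,-.057,.1]-s['eef_pos']; print(Rm.T@d)
for n in ('scene','top'):
    im=viewer.read_camera(n);cv2.imwrite(f'pics/{n}7.png',im)
    h=cv2.cvtColor(im,cv2.COLOR_BGR2HSV)
    N,l,S,c=cv2.connectedComponentsWithStats(((h[...,0]<10)&(h[...,1]>150)&(h[...,2]>60)).astype('uint8'))
    print(n,[(S[i,4],c[i].round(1).tolist()) for i in range(1,N) if 15<S[i,4]<250])
E
```

```text
time: 17.68
eef_pos: [0.6046, 0.1537, 0.0468]
tcp_rot: [0.996, -0.088, 0.001, -0.0]
contact_force: [-0.1, 1.2, 0.4]
opening: 0.409
finger_force: 0.0
time: 18.1
eef_pos: [0.6061, 0.1539, 0.1397]
tcp_rot: [0.996, -0.088, 0.003, -0.001]
contact_force: [-0.6, -0.8, -0.8]
opening: 0.407
finger_force: 0.0
t 18.1 pos [0.6061 0.1539 0.1397] R [[0.985, -0.174, 0.006], [-0.174, -0.985, 0.001], [0.006, -0.002, -1.0]] F [-0.6 -0.8 -0.8] op 0.407 ff 0.0 q [ 0.09  0.26  1.78 -0.    1.09  1.83]
[-0.04035695  0.22130518  0.03905731]
scene [(np.int32(22), [235.5, 223.8]), (np.int32(20), [200.0, 238.8]), (np.int32(16), [193.4, 241.8])]
top [(np.int32(74), [269.0, 210.4]), (np.int32(79), [308.6, 215.9])]
```

```bash
python3 -m handwheel '[[[0.042,-0.0058,0.0316,0,0],[0.042,-0.0058,0.0316,0,0],[0.042,-0.0058,0.0316,0,0],[0.042,-0.0058,0.0316,0,0],[0.042,-0.0058,0.0316,0,0],[0.042,-0.0058,0.0316,0,0],[0.042,-0.0058,0.0316,0,0],[0.042,0,0,0,0],[0.042,0,0,0,0],[0.042,0,0,0.02,0],[0.042,0,0,0,0]]]'
python3 - <<'E'
from h import *
s=st();Rm=R.from_quat(s['tcp_rot']).as_matrix(); d=np.r_[.528,-.057,.037]-s['eef_pos']; print(Rm.T@d)
E
```

```text
time: 19.12
eef_pos: [0.5232, -0.0556, 0.1125]
tcp_rot: [0.996, -0.087, -0.004, -0.001]
contact_force: [-1.4, 0.0, -0.7]
opening: 0.494
finger_force: 0.0
t 19.12 pos [ 0.5232 -0.0556  0.1125] R [[0.985, -0.174, -0.007], [-0.174, -0.985, 0.002], [-0.007, -0.001, -1.0]] F [-1.4  0.  -0.7] op 0.494 ff 0.0 q [-0.3   0.1   2.03  0.    1.02  1.45]
[0.00550177 0.00064308 0.07542503]
```

```bash
python3 -m handwheel '[[[0.042,0.001,0,0.025,0],[0.042,0,0,0.025,0],[0.042,0,0,0.024,0],[0.042,0,0,0,0],[0,0,0,0,0],[0,0,0,0,0],[0,0,0,0,0],[0,0,0,0,0],[0,0,0,0,0]]]' 40; python3 -m handwheel '[[[0,0,0,-0.02,0],[0,0,0,-0.04,0],[0,0,0,-0.04,0],[0,0,0,-0.03,0],[0,0,0,0,0],[0,0,0,0,0]]]'
python3 - <<'E'
from h import *
s=st();Rm=R.from_quat(s['tcp_rot']).as_matrix(); C=np.array([.5915,.194]); ex=np.array([.983,-.182]);ey=np.array([.182,.983])
t=C+.02*ex+.038*ey; d=np.r_[t,.1]-s['eef_pos']; print(t,Rm.T@d)
E
```

```text
time: 19.87
eef_pos: [0.5276, -0.0574, 0.0439]
tcp_rot: [0.996, -0.088, 0.001, 0.0]
contact_force: [-0.4, 0.2, 1.4]
opening: 0.135
finger_force: 39.1
time: 20.37
eef_pos: [0.5281, -0.0578, 0.1756]
tcp_rot: [0.996, -0.088, 0.003, 0.001]
contact_force: [-0.2, 0.7, -1.1]
opening: 0.132
finger_force: 39.0
t 20.37 pos [ 0.5281 -0.0578  0.1756] R [[0.985, -0.174, 0.006], [-0.174, -0.985, -0.002], [0.006, 0.001, -1.0]] F [-0.2  0.7 -1.1] op 0.132 ff 39.02793109416962 q [-0.3   0.02  1.98 -0.    1.13  1.45]
[0.618076 0.227714] [ 0.03826417 -0.29685096  0.07556792]
```

```bash
python3 -m handwheel '[[[0,0.0048,-0.0371,0,0],[0,0.0048,-0.0371,0,0],[0,0.0048,-0.0371,0,0],[0,0.0048,-0.0371,0,0],[0,0.0048,-0.0371,0,0],[0,0.0048,-0.0371,0,0],[0,0.0048,-0.0371,0,0],[0,0.0048,-0.0371,0,0],[0,0,0,0.035,0],[0,0,0,0.035,0],[0,0,0,0.02,0],[0,0,0,0,0]]]'; python3 -m handwheel '[[[0,0,0,0,0],[0,0,0,0,0]]]';python3 - <<'E'
from h import *
s=st();Rm=R.from_quat(s['tcp_rot']).as_matrix(); d=np.r_[.618,.2277,.052]-s['eef_pos']; print(Rm.T@d)
E
```

```text
time: 21.37
eef_pos: [0.6098, 0.2273, 0.0727]
tcp_rot: [0.996, -0.087, -0.008, 0.002]
contact_force: [-1.1, -0.2, -1.9]
opening: 0.132
finger_force: 39.2
time: 21.53
eef_pos: [0.6166, 0.2282, 0.0829]
tcp_rot: [0.996, -0.088, 0.0, -0.0]
contact_force: [0.0, 0.1, -0.8]
opening: 0.129
finger_force: 39.2
t 21.53 pos [0.6166 0.2282 0.0829] R [[0.985, -0.175, 0.001], [-0.175, -0.985, 0.0], [0.001, -0.0, -1.0]] F [ 0.   0.1 -0.8] op 0.129 ff 39.19449985027313 q [0.2  0.4  1.72 0.   1.02 1.95]
[0.00146175 0.00025467 0.03085857]
```

```bash
python3 -m handwheel '[[[0,0,0,0.01,0],[0,0,0,0.009,0],[0,0,0,0.006,0],[0,0,0,0.004,0],[0,0,0,0.002,0],[0,0,0,0,0],[0.035,0,0,0,0],[0.035,0,0,0,0],[0.035,0,0,0,0],[0.035,0,0,-0.03,0],[0.035,0,0,-0.03,0],[0.035,0,0,-0.03,0]]]'; python3 -m handwheel '[[[0.035,0,0,0,0],[0.035,0,0,0,0]]]'
python3 - <<'E'
from h import *
s=st();Rm=R.from_quat(s['tcp_rot']).as_matrix(); d=np.r_[.518,-.160,.1]-s['eef_pos']; print(Rm.T@d)
for n in ('scene','top'):
    im=viewer.read_camera(n);cv2.imwrite(f'pics/{n}8.png',im)
    h=cv2.cvtColor(im,cv2.COLOR_BGR2HSV)
    N,l,S,c=cv2.connectedComponentsWithStats(((h[...,0]<10)&(h[...,1]>150)&(h[...,2]>60)).astype('uint8'))
    print(n,[(S[i,4],c[i].round(1).tolist()) for i in range(1,N) if 12<S[i,4]<250])
E
```

```text
time: 22.53
eef_pos: [0.6155, 0.2282, 0.1415]
tcp_rot: [0.996, -0.088, -0.001, 0.0]
contact_force: [1.3, 0.2, 0.9]
opening: 0.405
finger_force: 0.0
time: 22.7
eef_pos: [0.6179, 0.2287, 0.1446]
tcp_rot: [0.996, -0.088, 0.003, -0.001]
contact_force: [-0.1, 0.0, -0.9]
opening: 0.411
finger_force: 0.0
t 22.7 pos [0.6179 0.2287 0.1446] R [[0.985, -0.174, 0.006], [-0.174, -0.985, 0.001], [0.006, -0.002, -1.0]] F [-0.1  0.  -0.9] op 0.411 ff 0.0 q [0.2  0.33 1.69 0.   1.12 1.95]
[-0.03086832  0.40030089  0.04350848]
scene [(np.int32(35), [195.3, 240.5])]
top [(np.int32(105), [160.9, 171.8]), (np.int32(86), [309.1, 216.4])]
```

```bash
python3 -m handwheel '[[[0.042,-0.0031,0.04,0,0],[0.042,-0.0031,0.04,0,0],[0.042,-0.0031,0.04,0,0],[0.042,-0.0031,0.04,0,0],[0.042,-0.0031,0.04,0,0],[0.042,-0.0031,0.04,0,0],[0.042,-0.0031,0.04,0,0],[0.042,-0.0031,0.04,0,0],[0.042,-0.0031,0.04,0,0],[0.042,-0.0031,0.04,0,0],[0.042,0,0,0,0],[0.042,0,0,0,0]]]'; python3 -m handwheel '[[[0.042,0,0,0.03,0],[0.042,0,0,0.02,0],[0.042,0,0,0,0],[0.042,0,0,0,0],[0.042,0,0,0,0]]]'
python3 - <<'E'
from h import *
s=st();Rm=R.from_quat(s['tcp_rot']).as_matrix(); d=np.r_[.518,-.160,.042]-s['eef_pos']; print(Rm.T@d)
E
```

```text
time: 23.8
eef_pos: [0.5142, -0.1615, 0.1394]
tcp_rot: [0.996, -0.09, -0.002, -0.001]
contact_force: [-1.0, 1.2, -0.1]
opening: 0.495
finger_force: 0.0
time: 24.22
eef_pos: [0.5163, -0.1593, 0.0916]
tcp_rot: [0.996, -0.087, 0.0, -0.0]
contact_force: [-0.4, 0.1, 0.5]
opening: 0.489
finger_force: 0.0
t 24.22 pos [ 0.5163 -0.1593  0.0916] R [[0.985, -0.173, 0.0], [-0.173, -0.985, 0.0], [0.0, -0.0, -1.0]] F [-0.4  0.1  0.5] op 0.489 ff 0.0 q [-0.49  0.15  2.01  0.    0.98  1.26]
[0.00178972 0.00042781 0.04964523]
```

```bash
python3 -m handwheel '[[[0.042,0.001,0,0.02,0],[0.042,0,0,0.016,0],[0.042,0,0,0.01,0],[0.042,0,0,0.003,0],[0,0,0,0,0],[0,0,0,0,0],[0,0,0,0,0],[0,0,0,0,0],[0,0,0,0,0]]]' 40; python3 -m handwheel '[[[0,0,0,-0.02,0],[0,0,0,-0.04,0],[0,0,0,-0.04,0],[0,0,0,-0.03,0],[0,0,0,0,0],[0,0,0,0,0]]]'
python3 - <<'E'
from h import *
s=st();Rm=R.from_quat(s['tcp_rot']).as_matrix(); C=np.array([.5915,.194]); ex=np.array([.983,-.182]);ey=np.array([.182,.983])
t=C-.03*ex; d=np.r_[t,.1]-s['eef_pos']; print(t,Rm.T@d)
E
```

```text
time: 24.97
eef_pos: [0.5177, -0.1607, 0.0435]
tcp_rot: [0.996, -0.088, 0.001, 0.0]
contact_force: [0.6, -0.1, 2.6]
opening: 0.132
finger_force: 39.1
time: 25.47
eef_pos: [0.5181, -0.161, 0.175]
tcp_rot: [0.996, -0.088, 0.003, 0.001]
contact_force: [-0.2, 0.7, -1.8]
opening: 0.134
finger_force: 39.1
t 25.47 pos [ 0.5181 -0.161   0.175 ] R [[0.985, -0.174, 0.005], [-0.174, -0.985, -0.003], [0.005, 0.002, -1.0]] F [-0.2  0.7 -1.8] op 0.134 ff 39.11712884902954 q [-0.49  0.05  1.96 -0.    1.13  1.26]
[0.56201 0.19946] [-0.02001471 -0.3627283   0.0743075 ]
```

```bash
python3 -m handwheel '[[[0,-0.002,-0.0363,0,0],[0,-0.002,-0.0363,0,0],[0,-0.002,-0.0363,0,0],[0,-0.002,-0.0363,0,0],[0,-0.002,-0.0363,0,0],[0,-0.002,-0.0363,0,0],[0,-0.002,-0.0363,0,0],[0,-0.002,-0.0363,0,0],[0,-0.002,-0.0363,0,0],[0,-0.002,-0.0363,0,0],[0,0,0,0,0],[0,0,0,0,0]]]'; python3 -m handwheel '[[[0,0,0,0.03,0],[0,0,0,0.03,0],[0,0,0,0.02,0],[0,0,0,0.01,0],[0,0,0,0,0],[0,0,0,0,0]]]';python3 - <<'E'
from h import *
s=st();Rm=R.from_quat(s['tcp_rot']).as_matrix(); d=np.r_[.562,.1995,.0515]-s['eef_pos']; print(Rm.T@d)
E
```

```text
time: 26.47
eef_pos: [0.5587, 0.2021, 0.1693]
tcp_rot: [0.996, -0.086, -0.002, 0.001]
contact_force: [-0.3, -0.7, -1.2]
opening: 0.136
finger_force: 39.3
time: 26.97
eef_pos: [0.5601, 0.1997, 0.0817]
tcp_rot: [0.996, -0.088, -0.001, 0.0]
contact_force: [0.8, -0.2, -0.7]
opening: 0.135
finger_force: 39.3
t 26.97 pos [0.5601 0.1997 0.0817] R [[0.984, -0.176, -0.002], [-0.176, -0.984, -0.0], [-0.002, 0.001, -1.0]] F [ 0.8 -0.2 -0.7] op 0.135 ff 39.31248128414154 q [ 0.17  0.28  1.88 -0.    0.98  1.92]
[ 0.00193434 -0.00015247  0.03015856]
```

```bash
python3 -m handwheel '[[[0,0,0,0.01,0],[0,0,0,0.009,0],[0,0,0,0.006,0],[0,0,0,0.004,0],[0,0,0,0.001,0],[0,0,0,0,0],[0.035,0,0,0,0],[0.035,0,0,0,0],[0.035,0,0,0,0],[0.035,0,0,-0.03,0],[0.035,0,0,-0.04,0],[0.035,0,0,-0.04,0]]]'; python3 -m handwheel '[[[0.035,0,0,-0.04,0],[0.035,0,0,-0.04,0],[0.035,0,0,0,0],[0.035,0,0,0,0]]]'
python3 - <<'E'
from h import *
s=st()
a=[]
for n,o in (('scene',(240,205)),('top',(240,100))):
    im=viewer.read_camera(n);cv2.imwrite(f'pics/{n}9.png',im); a.append(cv2.resize(im[o[1]:o[1]+80,o[0]:o[0]+64],None,fx=6,fy=6,interpolation=cv2.INTER_CUBIC))
im=cv2.imread('pics/scene9.png')[110:200,270:390]; a.append(cv2.resize(im,(0,0),fx=4,fy=4))
w=768; b=np.zeros((600,800,3),np.uint8); b[:480,:768]=np.hstack(a[:2]); 
cv2.imwrite('pics/pr.png',b)
for k,z in(('probe_grip',.133),('stand_mouth',.085),('probe_tip',.015)):
    for n in('scene','top'):
        for d in viewer.pinpoint(n,k)[:2]:
            px=np.array(d['xy'])*[512,384]; print(k,n,round(d['confidence'],2),px.round(1),at(n,px,z)[:2].round(4))
E
```

```text
time: 27.97
eef_pos: [0.5594, 0.2004, 0.1625]
tcp_rot: [0.996, -0.088, -0.001, 0.0]
contact_force: [1.2, -0.4, 0.6]
opening: 0.409
finger_force: 0.0
time: 28.3
eef_pos: [0.5625, 0.201, 0.2473]
tcp_rot: [0.996, -0.087, 0.004, -0.001]
contact_force: [0.2, -0.6, -0.5]
opening: 0.411
finger_force: 0.0
t 28.3 pos [0.5625 0.201  0.2473] R [[0.985, -0.174, 0.009], [-0.174, -0.985, 0.002], [0.009, -0.003, -1.0]] F [ 0.2 -0.6 -0.5] op 0.411 ff 0.0 q [0.17 0.1  1.76 0.   1.27 1.92]
probe_grip scene 0.55 [271.8 242.2] [ 0.6918 -0.0536]
probe_grip top 0.7 [272.8 134.3] [ 0.6873 -0.0556]
probe_grip top 0.18 [380.2 204.6] [ 0.5235 -0.3083]
stand_mouth scene 0.9 [270.  253.2] [ 0.6917 -0.0561]
stand_mouth scene 0.74 [273.9 240.8] [ 0.6707 -0.0298]
stand_mouth top 0.88 [376.7 271.9] [ 0.3723 -0.3086]
stand_mouth top 0.65 [268.8 143.6] [ 0.6801 -0.0479]
```

View pics/pr.png

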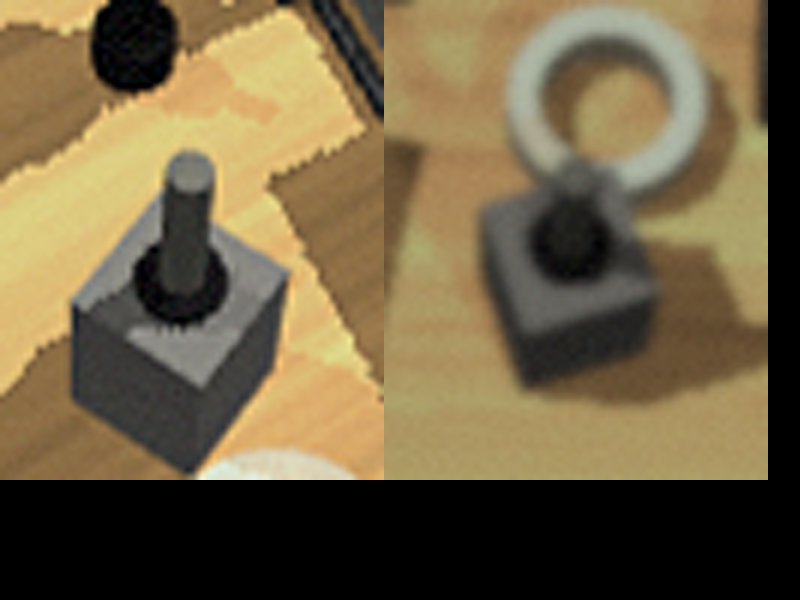

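The crop shows the handle top at scene (189,172) and top (197,178), and the disc centre at scene (181,277) and top (188,240), with the probe hanging upright.

Run:
```python
from m import *
s=get_state()
for nm,a,b,z in(('htop',c(189,172,240,205,6),c(197,178,240,100,6),.17),('disc',c(181,277,240,205,6),c(188,240,240,100,6),.093)):
    print(nm,at('scene',a,z)[:2].round(4),at('top',b,z)[:2].round(4),[np.round(q,4) for q in tri(a,b)])
for nm,q in(('scene',[c(170,205,240,205,6)]),):pass
Rm=R.from_quat(s['tcp_rot']).as_matrix();print(Rm.T@(np.r_[.689,-.053,.114]-s['eef_pos']))
for n in ('scene','top'):
    im=cv2.imread(f'pics/{n}9.png'); h=cv2.cvtColor(im,cv2.COLOR_BGR2HSV)
    for nm,mm in(('or',(h[...,0]<10)&(h[...,1]>150)&(h[...,2]>50)),('br',(h[...,0]>17)&(h[...,0]<30)&(h[...,1]>165)&(h[...,2]>60))):
        N,l,S_,k=cv2.connectedComponentsWithStats(mm.astype('uint8')); print(n,nm,[(S_[i,4],k[i].round(1).tolist()) for i in range(1,N) if 12<S_[i,4]<250 and k[i][1]<300])
C=np.array([.5915,.194]); ex=np.array([.983,-.182]);ey=np.array([.182,.983])
for t in(C+.02*ex-.038*ey,C+.02*ex+.038*ey,C-.03*ex): print(proj('scene',np.r_[t,.03]),proj('top',np.r_[t,.03]))
```

```text
htop [ 0.6897 -0.0561] [ 0.6857 -0.0532] [array([ 0.6875, -0.0537,  0.1649]), np.float64(0.0009)]
disc [ 0.6897 -0.0556] [ 0.6881 -0.0527] [array([ 0.6887, -0.0536,  0.0899]), np.float64(0.0019)]
[0.17169003 0.22691797 0.12649079]
scene or []
scene br [(np.int32(43), [308.1, 200.5])]
top or [(np.int32(35), [162.7, 175.1]), (np.int32(99), [170.9, 194.2])]
top br [(np.int32(74), [190.0, 180.3])]
[313.5784027  199.73456823] [189.88869218 175.84038627]
[337.99162294 190.79179872] [161.57332501 169.7588025 ]
[316.8312423 181.9461708] [170.73557159 191.10399233]
```

```bash
python3 -m handwheel '[[[0.05,0.021,0.0287,0,0],[0.05,0.021,0.0287,0,0],[0.05,0.021,0.0287,0,0],[0.05,0.021,0.0287,0,0],[0.05,0.021,0.0287,0,0],[0.05,0.021,0.0287,0,0],[0.05,0.021,0.0287,0,0],[0.05,0.021,0.0287,0,0],[0.05,0,0,0,0],[0.05,0,0,0.02,0],[0.05,0,0,0.02,0],[0.05,0,0,0,0]]]'; python3 -m handwheel '[[[0.05,0,0,0,0],[0.05,0,0,0,0]]]'
python3 - <<'E'
from h import *
s=st();Rm=R.from_quat(s['tcp_rot']).as_matrix(); d=np.r_[.688,-.054,.114]-s['eef_pos']; print(Rm.T@d)
E
```

```text
time: 29.7
eef_pos: [0.6831, -0.0544, 0.1962]
tcp_rot: [0.996, -0.088, -0.005, -0.001]
contact_force: [-1.5, 0.3, -1.7]
opening: 0.583
finger_force: 0.0
time: 29.87
eef_pos: [0.686, -0.0545, 0.2029]
tcp_rot: [0.996, -0.087, 0.0, 0.0]
contact_force: [-0.2, -0.0, -0.1]
opening: 0.583
finger_force: 0.0
t 29.87 pos [ 0.686  -0.0545  0.2029] R [[0.985, -0.174, 0.0], [-0.174, -0.985, -0.0], [0.0, -0.0, -1.0]] F [-0.2 -0.  -0.1] op 0.583 ff 0.0 q [-0.23  0.34  1.57  0.    1.24  1.52]
[ 0.0018176  -0.00079066  0.08889982]
```

```bash
python3 -m handwheel '[[[0.05,0.0018,-0.0008,0.025,0],[0.05,0,0,0.025,0],[0.05,0,0,0.02,0],[0.05,0,0,0.014,0],[0.05,0,0,0.005,0],[0.05,0,0,0,0],[0.05,0,0,0,0],[0,0,0,0,0],[0,0,0,0,0],[0,0,0,0,0],[0,0,0,0,0],[0,0,0,0,0]]]' 60
python3 - <<'E'
from h import *
s=st()
E
```

```text
time: 30.87
eef_pos: [0.6887, -0.0544, 0.1152]
tcp_rot: [0.996, -0.088, 0.001, 0.0]
contact_force: [-0.6, -0.4, 4.2]
opening: 0.193
finger_force: 58.3
t 30.87 pos [ 0.6887 -0.0544  0.1152] R [[0.985, -0.174, 0.003], [-0.174, -0.985, -0.001], [0.003, 0.0, -1.0]] F [-0.6 -0.4  4.2] op 0.193 ff 58.33904027938843 q [-0.23  0.43  1.62  0.    1.09  1.52]
```

```bash
python3 -m handwheel '[[[0,0,0,-0.01,0],[0,0,0,-0.025,0],[0,0,0,-0.025,0],[0,0,0,-0.025,0],[0,0,0,-0.02,0],[0,0,0,-0.005,0],[0,0,0,0,0],[0,0,0,0,0]]]' 60; python3 -m handwheel '[[[0,-0.0135,0.0352,0,0],[0,-0.0135,0.0352,0,0],[0,-0.0135,0.0352,0,0],[0,-0.0135,0.0352,0,0],[0,-0.0135,0.0352,0,0],[0,-0.0135,0.0352,0,0],[0,-0.0135,0.0352,0,0],[0,-0.0135,0.0352,0,0],[0,-0.0135,0.0352,0,0],[0,-0.0135,0.0352,0,0],[0,0,0,0,0],[0,0,0,0,0]]]'; python3 -m handwheel '[[[0,0,0,0.02,0],[0,0,0,0.02,0],[0,0,0,0.015,0],[0,0,0,0.005,0],[0,0,0,0,0],[0,0,0,0,0],[0,0,0,0,0]]]'
python3 - <<'E'
from h import *
s=st();Rm=R.from_quat(s['tcp_rot']).as_matrix(); d=np.r_[.494,-.3776,.1312]-s['eef_pos']; print(Rm.T@d)
a=[]
for n,o in (('scene',(80,220)),('top',(350,160))):
    im=viewer.read_camera(n);cv2.imwrite(f'pics/{n}10.png',im); a.append(cv2.resize(im[o[1]:o[1]+120,o[0]:o[0]+80],None,fx=5,fy=5,interpolation=cv2.INTER_CUBIC))
cv2.imwrite('pics/w.png',np.hstack(a))
e=s['eef_pos']; print((proj('scene',[e[0],e[1],e[2]-.1002])-[80,220])*5+2)
print((proj('top',[e[0],e[1],e[2]-.1002])-[350,160])*5+2)
E
```

```text
time: 31.53
eef_pos: [0.6871, -0.0542, 0.2222]
tcp_rot: [0.996, -0.088, -0.001, -0.0]
contact_force: [-0.2, 0.2, -1.1]
opening: 0.192
finger_force: 58.5
time: 32.53
eef_pos: [0.4914, -0.3782, 0.2205]
tcp_rot: [0.996, -0.089, -0.002, -0.002]
contact_force: [-0.4, 0.1, -1.3]
opening: 0.193
finger_force: 58.7
time: 33.12
eef_pos: [0.4943, -0.3773, 0.1644]
tcp_rot: [0.996, -0.087, 0.001, 0.001]
contact_force: [-0.1, 1.0, -0.5]
opening: 0.195
finger_force: 58.7
t 33.12 pos [ 0.4943 -0.3773  0.1644] R [[0.985, -0.174, 0.001], [-0.174, -0.985, -0.001], [0.001, 0.001, -1.0]] F [-0.1  1.  -0.5] op 0.195 ff 58.72841119766235 q [-0.82  0.23  1.77  0.    1.14  0.93]
[-0.00026269  0.00029888  0.03324538]
[122.25590061 220.45060605]
[255.78828956 315.30343587]
```

View pics/w.png

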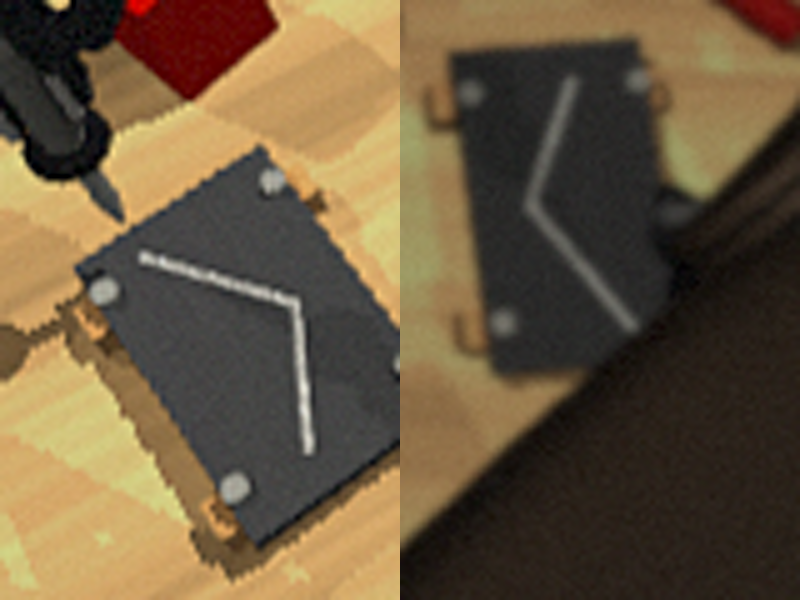

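The probe tip shows at scene crop (123,220), against a predicted (122,220), so the scene camera agrees with the arm here. The seam runs (142,257) to (295,301) to (308,453).

Run:
```python
from m import *
im=cv2.imread('pics/scene10.png'); s=get_state();Rm=R.from_quat(s['tcp_rot']).as_matrix()
g=cv2.cvtColor(im,cv2.COLOR_BGR2GRAY)
m=np.zeros_like(g); m[262:318,104:146]=1
ys,xs=np.where((g>125)&(m>0)&(cv2.cvtColor(im,cv2.COLOR_BGR2HSV)[...,1]<60))
P=np.array([at('scene',(x,y),.03)[:2] for x,y in zip(xs,ys)])
k=P[:,0]>.5; P0=np.array([.556,-.329])
print(len(P),P[:,0].min(),P[:,0].max())
A=P[(P[:,0]>.485)&(P[:,0]<.55)];B=P[(P[:,0]>.565)&(P[:,0]<.64)&(abs(P[:,1]+.34)<.03)]
fa=np.polyfit(A[:,0],A[:,1],1);fb=np.polyfit(B[:,0],B[:,1],1)
x3=(fb[1]-fa[1])/(fa[0]-fb[0]);x0=A[:,0].min();x6=B[:,0].max()
Q=[np.array([x,np.polyval(f,x)]) for x,f in((x0,fa),(x3,fa),(x6,fb))]
print(np.round(Q,4),np.std(A[:,1]-np.polyval(fa,A[:,0])),np.linalg.norm(Q[1]-Q[0]),np.linalg.norm(Q[2]-Q[1]))
print(np.round([at('scene',c(u,v,80,220,5),.03)[:2] for u,v in((142,257),(295,301),(308,453))],4))
print('seg1',Rm[:2,:2].T@(Q[1]-Q[0]),'seg2',Rm[:2,:2].T@(Q[2]-Q[1]),'to start',Rm[:2,:2].T@(Q[0]-s['eef_pos'][:2]))
```

```text
137 0.49283719664800074 0.6245143292062006
[[ 0.4928 -0.3806]
 [ 0.5568 -0.329 ]
 [ 0.6245 -0.3533]] 0.0018699912870884865 0.08214062168027182 0.07196155613544464
[[ 0.4953 -0.3792]
 [ 0.5557 -0.3291]
 [ 0.6252 -0.3538]]
seg1 [ 0.05400657 -0.06189   ] seg2 [0.07092479 0.01217005] to start [-0.00085407  0.00300011]
```

```bash
python3 -m handwheel '[[[0,-0.0004,0.0026,0.008,0],[0,0,0,0.008,0],[0,0,0,0.007,0],[0,0,0,0.005,0],[0,0,0,0.002,0],[0,0,0,0,0],[0,0,0,0,0],[0,0,0,0,0]]]'
python3 - <<'E'
from h import *
s=st();Rm=R.from_quat(s['tcp_rot']).as_matrix(); d=np.r_[.4935,-.3798,.1312]-s['eef_pos']; print(Rm.T@d)
E
```

```text
time: 33.88
eef_pos: [0.4928, -0.3801, 0.1337]
tcp_rot: [0.996, -0.088, 0.0, 0.0]
contact_force: [-0.0, 0.2, -1.2]
opening: 0.195
finger_force: 58.7
t 33.88 pos [ 0.4928 -0.3801  0.1337] R [[0.985, -0.174, 0.0], [-0.174, -0.985, -0.001], [0.001, 0.0, -1.0]] F [-0.   0.2 -1.2] op 0.195 ff 58.7280410528183 q [-0.82  0.27  1.79  0.    1.09  0.93]
[ 0.00066106 -0.00040914  0.00248564]
```

```bash
python3 -m handwheel '[[[0,0,0,0.001,0],[0,0,0,0.001,0],[0,0,0,0,0],[0,0,0,0,0]]]'
python3 -m handwheel '[[[0,0.0009,-0.00102,0,0],[0,0.0009,-0.00102,0,0],[0,0.0009,-0.00102,0,0],[0,0.0009,-0.00102,0,0],[0,0.0009,-0.00102,0,0],[0,0.0009,-0.00102,0,0],[0,0.0009,-0.00102,0,0],[0,0.0009,-0.00102,0,0],[0,0.0009,-0.00102,0,0],[0,0.0009,-0.00102,0,0],[0,0.0009,-0.00102,0,0],[0,0.0009,-0.00102,0,0]]]'
python3 -m handwheel '[[[0,0.0009,-0.00102,0,0],[0,0.0009,-0.00102,0,0],[0,0.0009,-0.00102,0,0],[0,0.0009,-0.00102,0,0],[0,0.0009,-0.00102,0,0],[0,0.0009,-0.00102,0,0],[0,0.0009,-0.00102,0,0],[0,0.0009,-0.00102,0,0],[0,0.0009,-0.00102,0,0],[0,0.0009,-0.00102,0,0],[0,0.0009,-0.00102,0,0],[0,0.0009,-0.00102,0,0]]]'
python3 -c "
from h import *
st()"
```

```text
time: 34.22
eef_pos: [0.4926, -0.3798, 0.1314]
tcp_rot: [0.996, -0.088, 0.0, 0.0]
contact_force: [-0.3, 0.9, -1.1]
opening: 0.194
finger_force: 58.7
time: 35.22
eef_pos: [0.5054, -0.3696, 0.1313]
tcp_rot: [0.996, -0.088, 0.0, -0.0]
contact_force: [0.3, 0.8, -0.2]
opening: 0.193
finger_force: 58.7
time: 36.22
eef_pos: [0.5182, -0.3594, 0.1313]
tcp_rot: [0.996, -0.088, 0.0, 0.0]
contact_force: [-0.1, 0.2, -2.4]
opening: 0.193
finger_force: 58.7
t 36.22 pos [ 0.5182 -0.3594  0.1313] R [[0.985, -0.174, 0.0], [-0.174, -0.985, -0.0], [0.0, 0.0, -1.0]] F [-0.1  0.2 -2.4] op 0.193 ff 58.72778356075287 q [-0.77  0.29  1.77  0.    1.09  0.98]
```

```bash
python3 -m handwheel '[[[0,0.0009,-0.00102,0,0],[0,0.0009,-0.00102,0,0],[0,0.0009,-0.00102,0,0],[0,0.0009,-0.00102,0,0],[0,0.0009,-0.00102,0,0],[0,0.0009,-0.00102,0,0],[0,0.0009,-0.00102,0,0],[0,0.0009,-0.00102,0,0],[0,0.0009,-0.00102,0,0],[0,0.0009,-0.00102,0,0],[0,0.0009,-0.00102,0,0],[0,0.0009,-0.00102,0,0]]]'
python3 -m handwheel '[[[0,0.0009,-0.00102,0,0],[0,0.0009,-0.00102,0,0],[0,0.0009,-0.00102,0,0],[0,0.0009,-0.00102,0,0],[0,0.0009,-0.00102,0,0],[0,0.0009,-0.00102,0,0],[0,0.0009,-0.00102,0,0],[0,0.0009,-0.00102,0,0],[0,0.0009,-0.00102,0,0],[0,0.0009,-0.00102,0,0],[0,0.0009,-0.00102,0,0],[0,0.0009,-0.00102,0,0]]]'
python3 -m handwheel '[[[0,0.0009,-0.00102,0,0],[0,0.0009,-0.00102,0,0],[0,0.0009,-0.00102,0,0],[0,0.0009,-0.00102,0,0],[0,0.0009,-0.00102,0,0],[0,0.0009,-0.00102,0,0],[0,0.0009,-0.00102,0,0],[0,0.0009,-0.00102,0,0],[0,0.0009,-0.00102,0,0],[0,0.0009,-0.00102,0,0],[0,0.0009,-0.00102,0,0],[0,0.0009,-0.00102,0,0]]]'
python3 -m handwheel '[[[0,0,0,0,0],[0,0,0,0,0]]]'
python3 - <<'E'
from h import *
s=st();Rm=R.from_quat(s['tcp_rot']).as_matrix(); print(Rm.T@(np.r_[.6245,-.3533,.1313]-s['eef_pos']))
im=viewer.read_camera('scene'); cv2.imwrite('pics/s11.png',cv2.resize(im[220:340,80:200],None,fx=5,fy=5,interpolation=cv2.INTER_CUBIC))
e=s['eef_pos']; print((proj('scene',[e[0],e[1],e[2]-.1002])-[80,220])*5+2)
E
```

```text
time: 37.22
eef_pos: [0.531, -0.3493, 0.1313]
tcp_rot: [0.996, -0.088, 0.0, 0.0]
contact_force: [0.1, -0.4, -0.9]
opening: 0.196
finger_force: 58.7
time: 38.22
eef_pos: [0.5437, -0.3391, 0.1313]
tcp_rot: [0.996, -0.088, -0.0, -0.0]
contact_force: [0.3, 0.6, -0.6]
opening: 0.192
finger_force: 58.7
time: 39.22
eef_pos: [0.5565, -0.3289, 0.1313]
tcp_rot: [0.996, -0.088, 0.0, 0.0]
contact_force: [-0.7, 0.4, -1.3]
opening: 0.191
finger_force: 58.7
time: 39.38
eef_pos: [0.5565, -0.329, 0.1313]
tcp_rot: [0.996, -0.087, -0.0, 0.0]
contact_force: [-0.2, -0.4, -1.0]
opening: 0.193
finger_force: 58.7
t 39.38 pos [ 0.5565 -0.329   0.1313] R [[0.985, -0.174, -0.0], [-0.174, -0.985, -0.0], [-0.0, 0.0, -1.0]] F [-0.2 -0.4 -1. ] op 0.193 ff 58.727946281433105 q [-0.69  0.32  1.73 -0.    1.1   1.06]
[7.1236299e-02 1.2109311e-02 2.0005575e-05]
[295.34667218 301.18911723]
```

View pics/s11.png

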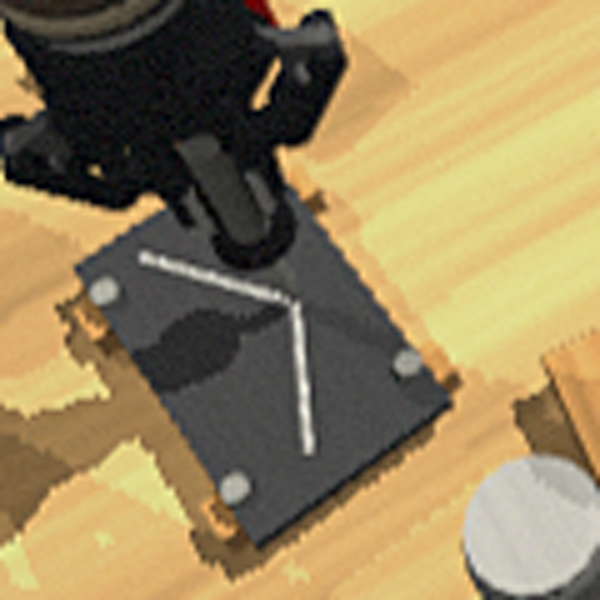

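The tip sits right on the seam's bend at about (294,300), and its shadow meets it there. I'll carry on to the end.

```bash
python3 -m handwheel '[[[0,0.00132,0.000225,0,0],[0,0.00132,0.000225,0,0],[0,0.00132,0.000225,0,0],[0,0.00132,0.000225,0,0],[0,0.00132,0.000225,0,0],[0,0.00132,0.000225,0,0],[0,0.00132,0.000225,0,0],[0,0.00132,0.000225,0,0],[0,0.00132,0.000225,0,0],[0,0.00132,0.000225,0,0],[0,0.00132,0.000225,0,0],[0,0.00132,0.000225,0,0]]]'
python3 -m handwheel '[[[0,0.00132,0.000225,0,0],[0,0.00132,0.000225,0,0],[0,0.00132,0.000225,0,0],[0,0.00132,0.000225,0,0],[0,0.00132,0.000225,0,0],[0,0.00132,0.000225,0,0],[0,0.00132,0.000225,0,0],[0,0.00132,0.000225,0,0],[0,0.00132,0.000225,0,0],[0,0.00132,0.000225,0,0],[0,0.00132,0.000225,0,0],[0,0.00132,0.000225,0,0]]]'
python3 -m handwheel '[[[0,0.00132,0.000225,0,0],[0,0.00132,0.000225,0,0],[0,0.00132,0.000225,0,0],[0,0.00132,0.000225,0,0],[0,0.00132,0.000225,0,0],[0,0.00132,0.000225,0,0],[0,0.00132,0.000225,0,0],[0,0.00132,0.000225,0,0],[0,0.00132,0.000225,0,0],[0,0.00132,0.000225,0,0],[0,0.00132,0.000225,0,0],[0,0.00132,0.000225,0,0]]]'
python3 -m handwheel '[[[0,0.00132,0.000225,0,0],[0,0.00132,0.000225,0,0],[0,0.00132,0.000225,0,0],[0,0.00132,0.000225,0,0],[0,0.00132,0.000225,0,0],[0,0.00132,0.000225,0,0],[0,0.00132,0.000225,0,0],[0,0.00132,0.000225,0,0],[0,0.00132,0.000225,0,0],[0,0.00132,0.000225,0,0],[0,0.00132,0.000225,0,0],[0,0.00132,0.000225,0,0]]]'
python3 -m handwheel '[[[0,0.00132,0.000225,0,0],[0,0.00132,0.000225,0,0],[0,0.00132,0.000225,0,0],[0,0.00132,0.000225,0,0],[0,0.00132,0.000225,0,0],[0,0.00132,0.000225,0,0],[0,0.00132,0.000225,0,0],[0,0,0,0,0],[0,0,0,0,0],[0,0,0,0,0]]]'
```

```text
time: 40.43
eef_pos: [0.5717, -0.3345, 0.1313]
tcp_rot: [0.996, -0.088, -0.0, 0.0]
contact_force: [-0.2, 0.2, -1.2]
opening: 0.193
finger_force: 58.7
time: 41.43
eef_pos: [0.5868, -0.3399, 0.1313]
tcp_rot: [0.996, -0.088, -0.0, -0.0]
contact_force: [-0.2, -0.1, -0.7]
opening: 0.191
finger_force: 58.7
time: 42.43
eef_pos: [0.6019, -0.3453, 0.1313]
tcp_rot: [0.996, -0.088, -0.0, -0.0]
contact_force: [0.8, -0.4, -0.6]
opening: 0.188
finger_force: 58.7
time: 43.43
eef_pos: [0.6171, -0.3507, 0.1314]
tcp_rot: [0.996, -0.088, 0.0, 0.0]
contact_force: [-0.7, -0.1, -1.0]
opening: 0.198
finger_force: 58.7
time: 44.27
eef_pos: [0.6257, -0.3539, 0.1313]
tcp_rot: [0.996, -0.088, -0.0, 0.0]
contact_force: [0.0, 0.3, -0.5]
opening: 0.196
finger_force: 58.7
```

```bash
python3 -m handwheel '[[[0,0,0,-0.01,0],[0,0,0,-0.025,0],[0,0,0,-0.03,0],[0,0,0,-0.02,0],[0,0,0,-0.005,0],[0,0,0,0,0],[0,0,0,0,0]]]' 60; python3 -m handwheel '[[[0,0.0011,-0.034,0,0],[0,0.0011,-0.034,0,0],[0,0.0011,-0.034,0,0],[0,0.0011,-0.034,0,0],[0,0.0011,-0.034,0,0],[0,0.0011,-0.034,0,0],[0,0.0011,-0.034,0,0],[0,0.0011,-0.034,0,0],[0,0.0011,-0.034,0,0],[0,0,0,0,0],[0,0,0,0,0],[0,0,0,0,0]]]'
python3 - <<'E'
from h import *
s=st();Rm=R.from_quat(s['tcp_rot']).as_matrix(); print(Rm.T@(np.r_[.6887,-.0544,.1152]-s['eef_pos']))
im=viewer.read_camera('scene'); cv2.imwrite('pics/s12.png',cv2.resize(im[180:280,220:320],None,fx=5,fy=5,interpolation=cv2.INTER_CUBIC))
E
```

```text
time: 44.85
eef_pos: [0.6254, -0.3536, 0.2207]
tcp_rot: [0.996, -0.088, -0.0, -0.0]
contact_force: [-0.9, -0.0, -1.5]
opening: 0.193
finger_force: 58.7
time: 45.85
eef_pos: [0.6879, -0.0542, 0.219]
tcp_rot: [0.996, -0.087, -0.002, 0.0]
contact_force: [0.1, 0.2, -0.8]
opening: 0.192
finger_force: 58.7
t 45.85 pos [ 0.6879 -0.0542  0.219 ] R [[0.985, -0.174, -0.004], [-0.174, -0.985, 0.0], [-0.004, 0.0, -1.0]] F [ 0.1  0.2 -0.8] op 0.192 ff 58.74241232872009 q [-0.23  0.33  1.55 -0.    1.27  1.52]
[ 1.17642682e-03 -3.15128426e-05  1.03766875e-01]
```

```bash
python3 -m handwheel '[[[0,0.0008,0,0.01,0],[0,0,0,0.015,0],[0,0,0,0.015,0],[0,0,0,0.015,0],[0,0,0,0,0],[0,0,0,0,0]]]'; python3 -m handwheel '[[[0,0,0,0.01,0],[0,0,0,0.012,0],[0,0,0,0.01,0],[0,0,0,0.007,0],[0,0,0,0.004,0],[0,0,0,0,0],[0,0,0,0,0],[0,0,0,0,0]]]'; python3 -c "
from h import *
s=st();Rm=R.from_quat(s['tcp_rot']).as_matrix(); print(Rm.T@(np.r_[.6887,-.0544,.1152]-s['eef_pos']))"
```

```text
time: 46.4
eef_pos: [0.6882, -0.0544, 0.1632]
tcp_rot: [0.996, -0.088, -0.003, -0.0]
contact_force: [0.2, 1.0, -0.0]
opening: 0.199
finger_force: 58.7
time: 47.07
eef_pos: [0.6901, -0.0545, 0.124]
tcp_rot: [0.996, -0.088, 0.001, 0.0]
contact_force: [-0.3, 0.0, -1.2]
opening: 0.194
finger_force: 58.7
t 47.07 pos [ 0.6901 -0.0545  0.124 ] R [[0.985, -0.174, 0.001], [-0.174, -0.985, -0.0], [0.001, 0.0, -1.0]] F [-0.3  0.  -1.2] op 0.194 ff 58.742635846138 q [-0.23  0.42  1.61 -0.    1.11  1.52]
[-0.00144009  0.00014763  0.00881018]
```

```bash
python3 -m handwheel '[[[0,-0.001,0,0.004,0],[0,0,0,0.003,0],[0,0,0,0.0018,0],[0,0,0,0,0],[0,0,0,0,0],[0.04,0,0,0,0],[0.04,0,0,0,0],[0.04,0,0,0,0],[0.04,0,0,0,0]]]'; python3 -m handwheel '[[[0.04,0,0,-0.01,0],[0.04,0,0,-0.02,0],[0.04,0,0,-0.035,0],[0.04,0,0,-0.035,0],[0.04,0,0,-0.03,0],[0.04,0,0,0,0],[0.04,0,0,0,0]]]'
python3 - <<'E'
from m import *
s=st()
Rm=R.from_quat(s['tcp_rot']).as_matrix()
im=viewer.read_camera('scene'); cv2.imwrite('pics/scene13.png',im)
b=cv2.imread('pics/scene9.png'); d=cv2.absdiff(im,b)[225:285,248:295].max(2); print('stand diff',d.mean(),(d>60).sum())
print('tray',dark(im,proj('scene',[.495,.211,.09]),8,40),[at('scene',q[1],.09)[:2].round(4) for q in dark(im,proj('scene',[.495,.211,.09]),8,40)])
print('pred knob',proj('scene',[.495,.211,.09]),'ball pred',proj('scene',[.468,.333,.126]))
print('ball',[(q[0],at('scene',q[1],.126)[:2].round(4)) for q in dark(im,proj('scene',[.468,.333,.126]),8,40)])
print('to knob',Rm.T@(np.r_[.495,.211,.079]-s['eef_pos']))
cv2.imwrite('pics/s13.png',cv2.resize(im[100:280,200:420],(800,600*180//165) if 0 else (733,600),interpolation=cv2.INTER_CUBIC))
E
```

```text
time: 47.82
eef_pos: [0.6886, -0.0542, 0.1142]
tcp_rot: [0.996, -0.088, -0.0, -0.0]
contact_force: [0.6, -0.2, 0.2]
opening: 0.464
finger_force: 0.0
time: 48.4
eef_pos: [0.6902, -0.0546, 0.2493]
tcp_rot: [0.996, -0.088, 0.004, 0.001]
contact_force: [-0.1, 0.4, 0.5]
opening: 0.468
finger_force: 0.0
t 48.4 pos [ 0.6902 -0.0546  0.2493] R [[0.985, -0.174, 0.007], [-0.174, -0.985, -0.002], [0.008, 0.0, -1.0]] F [-0.1  0.4  0.5] op 0.468 ff 0.0 q [-0.23  0.31  1.52 -0.    1.31  1.52]
stand diff 19.425531914893618 30
tray [(23, [300.1, 153.8]), (55, [307.3, 151.5])] [array([0.4931, 0.1867]), array([0.4973, 0.2085])]
pred knob [307.48876761 150.60464141] ball pred [336.81041232 118.2396254 ]
ball [(53, array([0.4744, 0.334 ]))]
to knob [-0.23982738 -0.22751111  0.16838477]
```

View pics/s13.png

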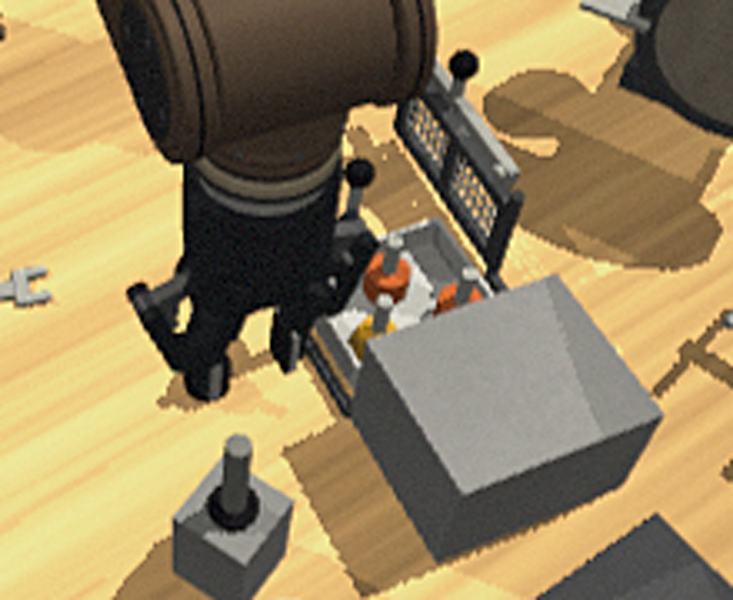

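The probe hangs in its stand at crop (238,480), and all three wheels stand upright in the tray. The tray knob is at (360,172) and the gate ball at (463,65). Next I push the tray home.

```bash
python3 -m handwheel '[[[0.05,-0.0266,-0.0253,0,0],[0.05,-0.0266,-0.0253,0,0],[0.05,-0.0266,-0.0253,0,0],[0.05,-0.0266,-0.0253,0,0],[0.05,-0.0266,-0.0253,0,0],[0.05,-0.0266,-0.0253,0,0],[0.05,-0.0266,-0.0253,0,0],[0.05,-0.0266,-0.0253,0,0],[0.05,-0.0266,-0.0253,0,0],[0.05,0,0,0,0],[0.05,0,0,0.03,0],[0.05,0,0,0.03,0]]]'; python3 -m handwheel '[[[0.05,0,0,0.02,0],[0.05,0,0,0.01,0],[0.05,0,0,0,0],[0.05,0,0,0,0],[0.05,0,0,0,0]]]'
python3 - <<'E'
from h import *
s=st();Rm=R.from_quat(s['tcp_rot']).as_matrix(); print(Rm.T@(np.r_[.4975,.2100,.077]-s['eef_pos']))
E
```

```text
time: 49.45
eef_pos: [0.4932, 0.2124, 0.1848]
tcp_rot: [0.996, -0.087, 0.002, -0.0]
contact_force: [0.7, 0.3, -0.4]
opening: 0.586
finger_force: 0.0
time: 49.87
eef_pos: [0.4937, 0.2117, 0.1558]
tcp_rot: [0.996, -0.088, 0.001, -0.0]
contact_force: [0.1, 0.4, 0.1]
opening: 0.587
finger_force: 0.0
t 49.87 pos [0.4937 0.2117 0.1558] R [[0.985, -0.175, 0.002], [-0.175, -0.985, 0.0], [0.002, -0.001, -1.0]] F [0.1 0.4 0.1] op 0.587 ff 0.0 q [ 0.22  0.06  1.98 -0.    1.1   1.96]
[0.00383009 0.0010511  0.07884125]
```

```bash
python3 -m handwheel '[[[0.05,0.0038,0.001,0.025,0],[0.05,0,0,0.025,0],[0.05,0,0,0.018,0],[0.05,0,0,0.01,0],[0.05,0,0,0,0],[0.05,0,0,0,0],[0,0,0,0,0],[0,0,0,0,0],[0,0,0,0,0],[0,0,0,0,0]]]' 50; python3 -m handwheel '[[[0,0.002,0,0,0],[0,0.004,0,0,0],[0,0.006,0,0,0],[0,0.008,0,0,0],[0,0.008,0,0,0],[0,0.008,0,0,0],[0,0.008,0,0,0],[0,0.008,0,0,0],[0,0.008,0,0,0],[0,0.008,0,0,0],[0,0.008,0,0,0],[0,0.008,0,0,0]]]'; python3 -m handwheel '[[[0,0.008,0,0,0],[0,0.008,0,0,0],[0,0.008,0,0,0],[0,0.007,0,0,0],[0,0.005,0,0,0],[0,0.004,0,0,0],[0,0.002,0,0,0],[0,0.002,0,0,0],[0,0,0,0,0],[0,0,0,0,0]]]'; python3 -c "
from h import *
st()"
```

```text
time: 50.7
eef_pos: [0.4977, 0.2106, 0.0787]
tcp_rot: [0.996, -0.088, 0.002, -0.001]
contact_force: [-0.7, 0.9, 6.3]
opening: 0.27
finger_force: 48.8
time: 51.7
eef_pos: [0.5801, 0.1946, 0.0787]
tcp_rot: [0.996, -0.087, 0.001, 0.001]
contact_force: [-3.1, -4.1, 7.1]
opening: 0.271
finger_force: 49.1
time: 52.53
eef_pos: [0.6189, 0.1871, 0.0786]
tcp_rot: [0.996, -0.087, -0.005, 0.002]
contact_force: [-13.7, -4.2, 15.1]
opening: 0.27
finger_force: 49.7
t 52.53 pos [0.6189 0.1871 0.0786] R [[0.985, -0.174, -0.011], [-0.174, -0.985, -0.002], [-0.01, 0.004, -1.0]] F [-13.7  -4.2  15.1] op 0.27 ff 49.69668924808502 q [ 0.14  0.39  1.74 -0.    1.02  1.88]
```

```bash
python3 -m handwheel '[[[0,0.002,0,0,0],[0,0.002,0,0,0],[0,0,0,0,0],[0,0,0,0,0]]]'; python3 -c "
from m import *
st()
im=viewer.read_camera('scene');cv2.imwrite('pics/scene14.png',im)
for q in viewer.pinpoint('scene','tray_knob')[:2]: print(q['confidence'],np.array(q['xy'])*[512,384])
print(dark(im,(329.4,184.2),7,25),proj('scene',[.617,.1865,.09]))"
```

```text
time: 52.87
eef_pos: [0.6189, 0.1871, 0.0785]
tcp_rot: [0.996, -0.087, -0.011, 0.002]
contact_force: [-24.6, -3.2, 22.5]
opening: 0.268
finger_force: 50.2
t 52.87 pos [0.6189 0.1871 0.0785] R [[0.985, -0.174, -0.022], [-0.174, -0.985, -0.002], [-0.021, 0.006, -1.0]] F [-24.6  -3.2  22.5] op 0.268 ff 50.23086369037628 q [0.14 0.39 1.74 0.   1.03 1.88]
0.69 [203.4176 305.5872]
0.63 [269.4144 251.9808]
[(127, [329.3, 182.5])] [329.98462501 183.48821772]
```

```bash
python3 -m handwheel '[[[0,-0.007,0,0,0],[0,0,0,0,0],[0.05,0,0,0,0],[0.05,0,0,0,0],[0.05,0,0,0,0],[0.05,0,0,-0.03,0],[0.05,0,0,-0.04,0],[0.05,0,0,-0.04,0],[0.05,0,0,-0.02,0],[0.05,0,0,0,0],[0.05,0,0,0,0]]]' 40;  python3 -m handwheel '[[[0.06,-0.0279,-0.0201,0,1],[0.06,-0.0279,-0.0201,0,0],[0.06,-0.0279,-0.0201,0,0],[0.06,-0.0279,-0.0201,0,0],[0.06,-0.0279,-0.0201,0,0],[0.06,-0.0279,-0.0201,0,0],[0.06,0,0,0,0],[0.06,0,0,0,0],[0.06,0,0,0,0]]]'
python3 - <<'E'
from m import *
s=st();Rm=R.from_quat(s['tcp_rot']).as_matrix(); print(Rm.T@(np.r_[.471,.335,.1074]-s['eef_pos']))
im=viewer.read_camera('scene');cv2.imwrite('pics/scene15.png',im)
print(dark(im,(329.4,184.2),7,25),dark(im,(329.4,184.2),7,40),'was 329.4,184.2')
b=proj('scene',[.471,.335,.126]);print(b,[(q,at('scene',q[1],.126)[:2]) for q in dark(im,b,8,35)])
E
```

```text
time: 53.88
eef_pos: [0.6203, 0.1886, 0.2084]
tcp_rot: [0.996, -0.087, 0.002, -0.001]
contact_force: [-0.2, 1.0, -1.6]
opening: 0.582
finger_force: 0.0
time: 54.63
eef_pos: [0.4771, 0.3378, 0.2046]
tcp_rot: [0.995, -0.096, -0.001, 0.001]
contact_force: [0.2, -0.1, -0.5]
opening: 0.705
finger_force: 0.0
t 54.63 pos [0.4771 0.3378 0.2046] R [[0.982, -0.191, -0.002], [-0.191, -0.982, -0.002], [-0.002, 0.002, -1.0]] F [ 0.2 -0.1 -0.5] op 0.705 ff 0.0 q [ 0.44  0.11  1.83 -0.    1.2   2.21]
[-0.00526931  0.00375875  0.09721072]
[(51, [329.6, 184.3])] [(66, [329.7, 184.1])] was 329.4,184.2
[338.05887885 118.57736021] [((54, [338.6, 119.3]), array([0.47408266, 0.33427668]))]
```

```bash
python3 -m handwheel '[[[0.06,-0.004,0.004,0.03,0],[0.06,0,0,0.03,0],[0.06,0,0,0.02,0],[0.06,0,0,0.012,0],[0.06,0,0,0.005,0],[0.06,0,0,0,0],[0,0,0,0,0],[0,0,0,0,0],[0,0,0,0,0],[0,0,0,0,0],[0,0,0,0,0]]]' 40; python3 -c "
from h import *
s=st();p=np.array(s['eef_pos'][:2])-[.594,.2917];print(np.hypot(*p),np.degrees(np.arctan2(p[1],p[0])))"
```

```text
time: 55.6
eef_pos: [0.4742, 0.3357, 0.1116]
tcp_rot: [0.995, -0.096, 0.002, -0.001]
contact_force: [-0.0, -0.0, 5.4]
opening: 0.275
finger_force: 39.1
t 55.6 pos [0.4742 0.3357 0.1116] R [[0.981, -0.191, 0.003], [-0.191, -0.982, 0.002], [0.003, -0.002, -1.0]] F [-0.  -0.   5.4] op 0.275 ff 39.060444831848145 q [ 0.44  0.21  1.9  -0.    1.03  2.21]
0.12764874072495716 159.81597259762808
```

```bash
python3 -m handwheel '[[[0.0,0.0022,0,-0.0044,0],[0.0,0.0023,0,-0.0044,0],[0.0,0.0026,0,-0.0042,0],[0.0,0.0028,0,-0.0041,0],[0.0,0.003,0,-0.0039,0],[0.0,0.0032,0,-0.0038,0],[0.0,0.0034,0,-0.0036,0],[0.0,0.0035,0,-0.0034,0],[0.0,0,0,0,0],[0.0,0,0,0,0]]]' 40; python3 -m handwheel '[[[0,-0.0013,0.0113,0,-6],[0,-0.0013,0.0113,0,-6],[0,-0.0013,0.0113,0,-6],[0,-0.0013,0.0113,0,-6],[0,-0.0013,0.0113,0,-6],[0,-0.0013,0.0113,0,-6],[0,-0.0013,0.0113,0,-6],[0,-0.0013,0.0113,0,-6],[0,-0.0013,0.0113,0,-6],[0,-0.0013,0.0113,0,-6],[0,0,0,0,0],[0,0,0,0,0]]]'; python3 -c "
from h import *
s=st();p=np.array(s['eef_pos'][:2])-[.594,.2917];print(np.hypot(*p),np.degrees(np.arctan2(p[1],p[0])))"
```

```text
time: 56.43
eef_pos: [0.4961, 0.3303, 0.1412]
tcp_rot: [0.995, -0.096, 0.0, 0.0]
contact_force: [1.6, -0.9, -4.5]
opening: 0.272
finger_force: 39.5
time: 57.43
eef_pos: [0.5127, 0.224, 0.1408]
tcp_rot: [0.911, 0.413, -0.0, -0.001]
contact_force: [0.1, 2.2, -5.6]
opening: 0.271
finger_force: 39.9
t 57.43 pos [0.5127 0.224  0.1408] R [[0.659, 0.752, -0.001], [0.752, -0.659, 0.001], [-0.0, -0.002, -1.0]] F [ 0.1  2.2 -5.6] op 0.271 ff 39.8740553855896 q [0.23 0.13 1.94 0.   1.08 0.95]
0.10580242675495802 -140.18837078570974
```

```bash
python3 -m handwheel '[[[0,-0.0013,0.0111,0,-6],[0,-0.0013,0.0111,0,-6],[0,-0.0013,0.0111,0,-6],[0,-0.0007,0.0056,0,-3],[0,-0.0007,0.0056,0,-3],[0,-0.0007,0.0056,0,-3],[0,0,0,0,0],[0,0,0,0,0],[0,0,0,0,0]]]'; python3 -c "
from h import *
s=st();p=np.array(s['eef_pos'][:2])-[.594,.2917];print(np.hypot(*p),np.degrees(np.arctan2(p[1],p[0])))"
```

```text
time: 58.18
eef_pos: [0.5523, 0.1943, 0.1408]
tcp_rot: [0.789, 0.615, -0.0, -0.001]
contact_force: [-1.0, 2.9, -6.6]
opening: 0.277
finger_force: 39.9
t 58.18 pos [0.5523 0.1943 0.1408] R [[0.244, 0.97, -0.001], [0.97, -0.244, 0.0], [0.0, -0.002, -1.0]] F [-1.   2.9 -6.6] op 0.277 ff 39.89292025566101 q [0.16 0.18 1.87 0.   1.09 0.41]
0.10590482690657907 -113.17455558711323
```

```bash
python3 -m handwheel '[[[0,-0.0006,0.0046,0,-3],[0,0,0.001,0,-1],[0,0,0.001,0,0],[0,0,0,0,0],[0,0,0,0,0],[0,0,0,0,0]]]'; python3 -c "
from h import *
s=st();p=np.array(s['eef_pos'][:2])-[.594,.2917];print(np.hypot(*p),np.degrees(np.arctan2(p[1],p[0])))
e=np.array([.9836,-.1805]);print(e@(np.array(s['eef_pos'][:2])-[.5558,.1888]))"
```

```text
time: 58.68
eef_pos: [0.5565, 0.192, 0.1401]
tcp_rot: [0.767, 0.641, -0.003, -0.003]
contact_force: [-7.5, 2.1, -4.6]
opening: 0.275
finger_force: 40.2
t 58.68 pos [0.5565 0.192  0.1401] R [[0.177, 0.984, -0.008], [0.984, -0.177, 0.0], [-0.001, -0.008, -1.0]] F [-7.5  2.1 -4.6] op 0.275 ff 40.23541510105133 q [0.16 0.19 1.86 0.   1.09 0.34]
0.10652671463918091 -110.63459275695399
6.95383713370766e-05
```

```bash
python3 -m handwheel '[[[0.0,-0.0069,0,0.007,0],[0.0,-0.0062,0,0.0077,0],[0.0,-0.0054,0,0.0083,0],[0.0,-0.0035,0,0.0065,0],[0,0,0,0,0],[0,0,0,0,0]]]'; python3 -c "
from h import *
s=st()
im=viewer.read_camera('scene');cv2.imwrite('pics/scene16.png',im)"; python3 -m handwheel '[[[0.06,0,0,0,0],[0.06,0,0,0,0],[0.06,0,0,0,0],[0.06,0,0,0,0],[0.06,0,0,-0.03,0],[0.06,0,0,-0.04,0],[0.06,0,0,-0.04,0],[0.06,0,0,-0.02,0],[0.06,0,0,0,0],[0.06,0,0,0,0]]]'; python3 -m handwheel '[[[0.06,-0.02,-0.03,0,0],[0.06,-0.02,-0.03,0,0],[0.06,-0.02,-0.03,0,0],[0.06,0,0,0,0],[0.06,0,0,0,0]]]'
python3 - <<'E'
from m import *
s=st()
im=viewer.read_camera('scene');cv2.imwrite('pics/scene17.png',im)
print(dark(im,(309.4,162.2),7,30),'was 57 (309.4,162.2)',dark(im,(329.4,184.2),7,25),'was 329.4,184.2')
cv2.imwrite('pics/f.png',cv2.resize(im[130:265,200:380],(800,600),interpolation=cv2.INTER_CUBIC))
E
```

```text
time: 59.18
eef_pos: [0.5524, 0.1706, 0.1125]
tcp_rot: [0.768, 0.641, -0.003, -0.004]
contact_force: [-11.2, 1.2, 4.1]
opening: 0.273
finger_force: 40.5
t 59.18 pos [0.5524 0.1706 0.1125] R [[0.179, 0.984, -0.01], [0.984, -0.179, 0.001], [-0.0, -0.01, -1.0]] F [-11.2   1.2   4.1] op 0.273 ff 40.471097230911255 q [0.12 0.21 1.9  0.   1.04 0.3 ]
time: 60.07
eef_pos: [0.5571, 0.1698, 0.2445]
tcp_rot: [0.766, 0.642, 0.002, 0.002]
contact_force: [0.5, 0.5, -0.9]
opening: 0.701
finger_force: 0.0
time: 60.48
eef_pos: [0.4545, 0.1259, 0.2395]
tcp_rot: [0.767, 0.642, -0.001, -0.001]
contact_force: [0.4, 0.2, 0.5]
opening: 0.705
finger_force: 0.0
t 60.48 pos [0.4545 0.1259 0.2395] R [[0.176, 0.984, -0.003], [0.984, -0.176, -0.0], [-0.001, -0.003, -1.0]] F [0.4 0.2 0.5] op 0.705 ff 0.0 q [ 0.05 -0.18  2.05 -0.    1.28  0.23]
[(56, [309.4, 162.3])] was 57 (309.4,162.2) [(58, [329.4, 184.1])] was 329.4,184.2
```

View pics/f.png

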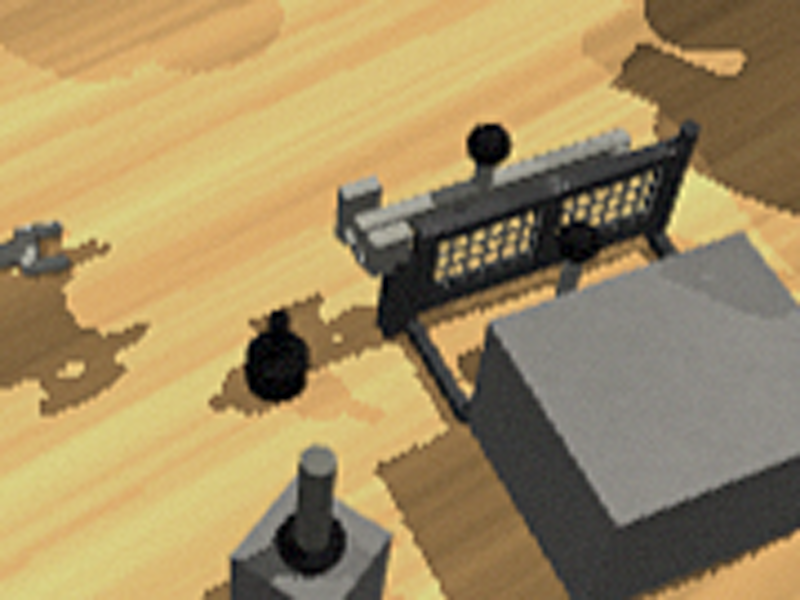

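The gate is shut with the bar level in its catch at (375,215). Both balls are back at their original pixels, the tray is home, and the probe hangs in its stand.

```bash
python3 -c "
from plant import sign_off
print(sign_off())"
```

```text
the job is handed in; nothing more can be done
None
```

The job is done and handed in at about 60 s of robot time: I traced the whole seam at about 1.6 cm/s with the tip about 1 mm above the plate and hung the probe back in its stand, all three wheels found (one brush, two drums) are in the tray, the tray is fully home, the gate is shut and the latch bar is back in its catch.

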